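# Hang the opening spring on a spreader outlet gate

## Robot

A 6-joint arm with a two-finger parallel gripper is mounted at the origin on the work surface. World frame = base frame: x ahead of the robot, y to its left, z up, the work surface at z = 0. Lengths are in m, angles in rad, forces in N, time in s.
With the tool pointing down it reaches from about 0.275 to 1 m from the base axis. Payload 8.4 kg.
Tool frame: the origin (TCP) lies between the finger pads; the fingertips stand 14 mm ahead of it and the grasp point (between the pads) lies 5 mm behind it; z points along the fingers, y is the direction in which the jaws open and shut (so a half turn about z gives the same grasp; the last joint's range is limited). The gripper opens to 85 mm and grips with 20 to 120 N. Pads are 22 mm wide; open, the fingers measure 114 mm over their backs; the gripper's body (76 mm by 85 mm) begins 54 mm behind the grasp point. The pads swing forward as they close: fully open they stand 13 mm farther back than shut.
Start: joints at [1.339, 0.353, 1.633, -0, 1.155, -0.002], TCP at [0.142, 0.609, 0.245] pointing down, gripper open.
Joint ranges: [-2.63, 2.63], [-0.92, 2.1], [0.06, 2.66], [-1.3, 4.44], [0, 2.69], [-3.02, 3.02]. Speed limits (rad/s): [2.22, 2.22, 2.79, 3.14, 3.14, 3.14].

## Interface

Orientations are given as a rotation vector (axis times angle).
In Python, from rig import sensors, optics, ticket gives the robot as it stands.
- The arm moves only by the shell command python3 -m handwheel 'ROWS' [OPENING] [FORCE]. ROWS is JSON, a list of rows, each a list of 2 entries, a list of its own where there are three numbers: the shift along the tool's x, y, z normalised to -1 to 1, where 1 is 0.8 m, then the turn, a rotation vector about the tool's x, y, z normalised to -1 to 1, where 1 is 60 degrees. A call has exactly 8 rows; each row is the pose to reach, as a shift and turn from the pose measured when the call began, along the tool's axes at that moment; what a row does not reach only later rows make up. A row lasts 1/12 s, in which the tool goes at most 41.7 mm and 7.16 degrees, less where a joint would pass 70% of its speed; a pose out of reach is approached as far as the arm can. A call with a number of a shift or a turn outside -1 to 1 is refused whole. A call with a gripper value outside its range is refused whole. OPENING is the gripper's target within -1 to 1 (fully open at 1, half-way at 0, shut at -1), set as the call begins (- or left out, the last holds). The fingers move at their own pace and stop on an object; FORCE is the grip in N (left out, the last holds). Time passes only in rows, so rows that repeat a pose let the fingers close, or fill a call up. It gives the time, the measured TCP pose, the force and the opening at its end, in the units of the state.
- sensors.get_state(): the state, without advancing time (a new reading comes with each control period).
- optics.capture(name): name is "side" or "top" or "wrist"; returns the picture (384x512x3 uint8, blue, green, red); there is no depth.
- optics.get_calibration(name): a dict with "fx", "fy", "cx", "cy" (pixels), "k1" (the pictures are not rectified: a ray, as slopes to the right and down, at radius r is drawn at 1 + k1 r^2 times it, then the intrinsics apply), "rvec" (rotation vector, rad) and "tvec" (3), from world to camera coordinates, as OpenCV has them; the wrist camera has in their place "tool_from_camera" (4x4, takes a point from camera to tool coordinates, whose origin is the TCP and whose axes are the flange's). Camera axes: x right, y down, z forward; pixel columns grow to the right and rows downward; lengths in m; the calibration is good to about 2 mm. A picture is of the moment at which its call begins: read the wrist's pose just before it. get_calibration takes no time and is no camera call.
- ticket.finish_job(): hands the job in, once; it reports no verdict.
The state is a dict: "time_s": time; "joint_positions": joint angles; "joint_velocities": joint speeds; "tau": joint torques, N m; "eef_pos": TCP position; "ee_rot": TCP orientation; "wrist_force": force on the tool from outside, world axes, zero at the start; "moment": the same for the moment, N m; "finger_gap": finger opening in m.
Only numpy, scipy, OpenCV 4.12 (cv2) and the standard library are available. Lean on these libraries where they do the work, as an engineer would, in place of code of your own. Each camera call takes 0.05 s, during which the arm holds its last target.

## Task

Fit the opening spring of this spreader outlet: draw the slide gate out until it hits its end stop, then stretch the gate's spring with the spring puller, held by its wooden handle, and catch the spring's hook on the anchor post of the base plate. The puller was pushed handle-first under the low riser shelf, so it has to be drawn out by the shank, put down and taken again by the handle; keep the gripper off the spring throughout. At the end the hook hangs on the post with the gate still fully out, the puller has been laid down, not dropped, on the counter clear of the outlet and the riser, and the filter can and the bearing ring are where they were.

Things in the scene. Friction and masses are not known exactly. Their poses are not given: they have to be found in the camera images.
- outlet: Grey steel outlet of a fertiliser spreader, fixed on the counter. Origin on the counter under its base plate; z up, y = the way the gate is drawn out. In this frame (mm): plate x -130 to 115, y -215 to 172, top 40 up, on skids; square neck with flange x -48 to 118, y -213 to -47, top 132 up; spring stud and anchor post lie along x = -70.
- gate (a joint): Slide gate, steel plate 132 mm wide under the neck, in guides: 0 = shut, grows as drawn along the outlet's +y, end stop (a block on the guide met by the gate's side arm) at 0.110 m. Starts 0 to 0.03. It stays where left; drawing it takes about 4 N.
- gate_handle (a point): Middle of the gate's pull handle: round bar 12 mm thick, 92 mm long, along the outlet's x, centre 100 mm above the counter, on two uprights with 28 mm free under it. Moves with the gate.
- spring: Dark steel tension spring: 32 mm thick coil, its eye on a stud of the gate's side arm, open hook at the free end. Origin on the stud's axis, 72 mm above the counter (wire centre line); x along the spring to the hook, z up. It swings only flat about the stud (starts 0.20 to 0.38 rad off the outlet's y, to its -x side) and cannot be lifted. It moves with the gate.
- hook (a joint): Stretch of the spring in m: 0 slack, 0.090 most. Pull along the spring: 4 N at first, then 0.18 N more per mm. Hung on the post with the gate out it is 0.025.
- hook_seat (a point): Where the post's axis lies when the hook hangs on it squarely: on the spring's x axis, 133 mm from its origin when slack. Axes as the spring. The hook is 5 mm round wire lying flat, 72 mm up: a leg on the +y side, a round bend of 19 mm inner radius (its centre 13.5 mm back from here, the wire's inner face 5.5 mm ahead of here), then a short return leg on the -y side.
- hook_leg_end (a point): End of the hook's return leg, 22 mm back from the hook seat and 21.5 mm to the spring's -y side. The hook's mouth, about 30 mm, opens to -y between this end and the coil; the post has to enter there: the hook is pulled past the post, swung sideways over it and eased back.
- anchor (a point): Axis of the anchor post at the height of the spring wire (72 mm above the counter): stud of 11 mm diameter fixed on the base plate, on a wider foot up to 62 mm, with a 16 mm wide head 78 to 83 mm up. At x = -70, y = 148 mm in the outlet's frame; axes as the outlet.
- riser: Low grey sheet-steel riser shelf fixed on the counter, 150 mm wide, 125 mm deep, roof 62 to 66 mm up, two cartons along its back up to 108 mm. Origin on the counter in the middle of its open front edge; y points in under the roof (depth), z up; sides and back closed.
- puller: Spring puller, 197 mm long, about 0.16 kg, loose: dark wooden handle 80 x 30 x 46 mm (long, wide, high), round 8 mm steel shank, its end bent down. Origin under the middle of the handle; x along the shank to the tip, z up. It lies stably on the handle's underside, tip down and 4 mm clear. Starts with the handle under the riser's roof and 85 to 105 mm of it outside.
- puller_grip (a point): Centre of the puller's handle, 23 mm above its underside; axes as the puller. Grip across the 30 mm width.
- puller_shank (a point): Point on the shank's axis, 105 mm ahead of the handle's centre, 39 mm above the underside: the free part to take it by under the riser (35 to 55 mm in front of its roof).
- puller_tip (a point): Lower end of the bent tip, 150 mm ahead of the handle's centre, 4 mm above the level of the underside. The tip is a 7 mm round pin standing 31 mm below the shank, its foot 4 mm nearer the handle than its top. In use the wire lies just under the shank, the foot 4 mm or more over the base plate.
- filter: White spin-on filter can, 74 mm diameter, 95 mm high, standing; bystander. Origin under its centre.
- bearing: Steel bearing ring, 80 mm diameter, 23 mm high, lying flat; bystander. Origin under its centre.
Things that resemble listed ones, but are neither listed nor needed, are in the scene too. There is more than one size of the puller; the one meant has the size given above.

How it is judged:
By the outcome, as a careful person would: the job done as asked, in the order asked, and still so for the second after the job is handed in, with the robot touching nothing.
It also fails if it takes over 58 s, if anything falls off the work surface, if the arm or the gripper's body presses on something with over 40 N, if the wrist force passes 120 N, or if a joint passes its speed limit or range.

## Working session

There is one attempt and no reset: what is moved stays moved. The work goes in short steps, Python scripts to look and compute and a shell command to move; the robot and the scene stay as the last step left them, time stands still between calls to the robot, and variables do not carry over. Pictures are saved under pics/ and viewed, and the job is handed in when it is done.

```bash
ls -la; mkdir -p pics; cat > h.py <<'E'
import numpy as np, cv2
from scipy.spatial.transform import Rotation as R
from rig import sensors, optics, ticket
def cal(name, st=None):
    c=optics.get_calibration(name)
    if name=="wrist":
        T=np.array(c["tool_from_camera"]); st=st or sensors.get_state()
        Rt=R.from_rotvec(st["ee_rot"]).as_matrix(); 
        Rwc=Rt@T[:3,:3]; o=Rt@T[:3,3]+np.array(st["eef_pos"])
        return c,Rwc,o
    Rcw=R.from_rotvec(np.array(c["rvec"]).ravel()).as_matrix()
    return c,Rcw.T,-Rcw.T@np.array(c["tvec"]).ravel()
def ray(C,u,v):
    c,Rw,o=C
    d=np.array([(u-c["cx"])/c["fx"],(v-c["cy"])/c["fy"]]); s=d.copy()
    for _ in range(20): s=d/(1+c["k1"]*(s@s))
    r=Rw@np.array([s[0],s[1],1]); return o,r/np.linalg.norm(r)
def onz(C,u,v,z):
    o,r=ray(C,u,v); return o+r*(z-o[2])/r[2]
def proj(C,p):
    c,Rw,o=C; q=Rw.T@(np.array(p)-o); s=q[:2]/q[2]; s=s*(1+c["k1"]*(s@s))
    return np.array([s[0]*c["fx"]+c["cx"],s[1]*c["fy"]+c["cy"]])
def two(C1,p1,C2,p2):
    o1,d1=ray(C1,*p1);o2,d2=ray(C2,*p2)
    A=np.stack([d1,-d2],1);t=np.linalg.lstsq(A,o2-o1,rcond=None)[0]
    a=o1+d1*t[0];b=o2+d2*t[1];return (a+b)/2,np.linalg.norm(a-b)
def crop(img,x0,y0,x1,y1,s,fn):
    cv2.imwrite(fn,cv2.resize(img[y0:y1,x0:x1],None,fx=s,fy=s,interpolation=cv2.INTER_CUBIC))
E
python3 - <<'E'
from h import *
for n in("side","top","wrist"):
    st=sensors.get_state(); im=optics.capture(n); cv2.imwrite(f"pics/{n}0.png",im); print(n,optics.get_calibration(n))
print(st)
E
```

```text
total 12
drwxr-xr-x  3 agent agent 4096 Dec  7 00:37 .
drwxr-xr-x 23 root  root  4096 Dec  7 00:37 ..
drwxr-xr-x  2 agent agent 4096 Dec  7 00:37 pics
side {'fx': 453.2871756780999, 'fy': 453.2871756780999, 'cx': 257.7271952261277, 'cy': 192.91669078945029, 'k1': -0.00874831182026435, 'rvec': array([ 2.01617733, -0.73288047,  0.39447335]), 'tvec': array([-0.35494952,  0.27604903,  0.95412523])}
top {'fx': 469.65133288672416, 'fy': 469.65133288672416, 'cx': 258.16901799321903, 'cy': 187.26824375340468, 'k1': -0.16628262296919602, 'rvec': array([ 2.14723967, -2.18078583,  0.11905499]), 'tvec': array([0.0933195 , 0.53287143, 1.40999485])}
wrist {'fx': 334.7978545647383, 'fy': 334.7978545647383, 'cx': 252.67707031452858, 'cy': 188.2857816230097, 'k1': -0.03929393706628596, 'tool_from_camera': array([[-1.34726738e-04, -9.62968247e-01, -2.69614795e-01,
         6.85210337e-02],
       [ 9.99999973e-01, -7.80984857e-05, -2.20760780e-04,
        -6.04601889e-05],
       [ 1.91529114e-04, -2.69614817e-01,  9.62968231e-01,
        -1.28519507e-01],
       [ 0.00000000e+00,  0.00000000e+00,  0.00000000e+00,
         1.00000000e+00]])}
{'time_s': 0.1, 'joint_positions': array([ 1.33861187e+00,  3.53555056e-01,  1.63408784e+00, -1.80126142e-06,
        1.15521871e+00, -2.34977948e-03]), 'joint_velocities': array([-0.00057123, -0.00253006, -0.00111501, -0.00032015, -0.00182739,
       -0.00023207]), 'tau': array([-9.35098760e-04, -6.06366205e+01, -3.42818391e+01, -9.08814741e-05,
        3.89150940e-03, -3.60924943e-06]), 'eef_pos': array([0.14225606, 0.60815232, 0.24463962]), 'ee_rot': array([-3.60211333e-01, -3.12072519e+00,  1.97978811e-03]), 'wrist_force': array([0.27530972, 0.0662728 , 0.12132634]), 'moment': array([ 0.01448193,  0.00859577, -0.04063603]), 'finger_gap': 0.08500903686592104}
```

View pics/side0.png

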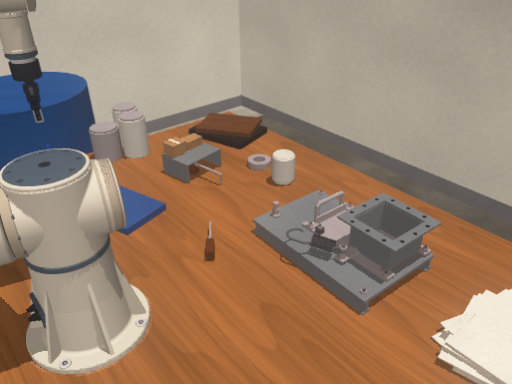

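View pics/top0.png

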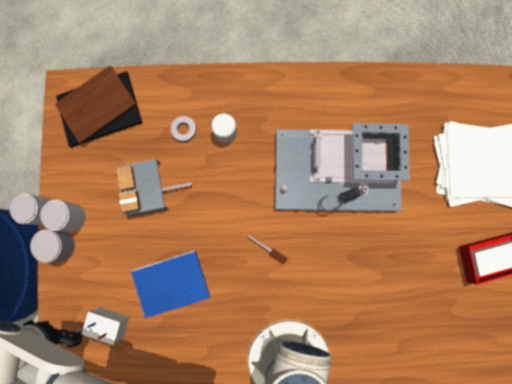

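View pics/wrist0.png

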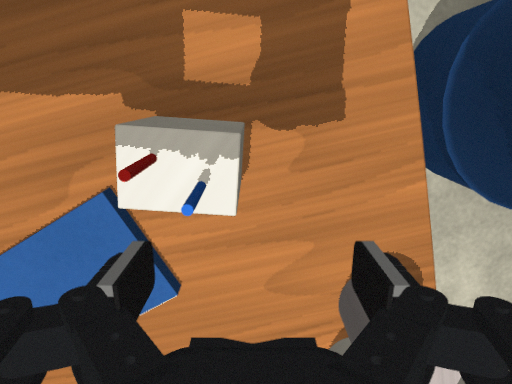

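Side view: outlet at (345,240), riser at (192,160) with a shank poking out at (208,172), a loose, smaller screwdriver-like puller at (210,243). Top view: riser (142,187), shank to (190,184), loose small puller (267,248), outlet (342,168), filter (223,127), bearing (183,128).

```bash
python3 - <<'E'
from h import *
t=cv2.imread("pics/top0.png"); s=cv2.imread("pics/side0.png")
crop(t,265,115,420,220,5,"pics/t_out.png"); crop(t,110,105,300,270,4,"pics/t_ris.png")
crop(s,245,180,440,315,4,"pics/s_out.png"); crop(s,150,120,300,270,4,"pics/s_ris.png")
E
```

```text
(no output)
```

View pics/t_out.png

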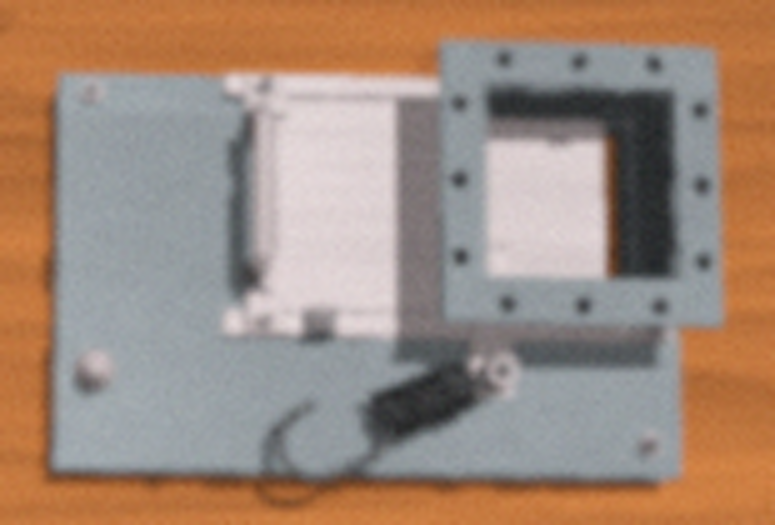

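View pics/t_ris.png

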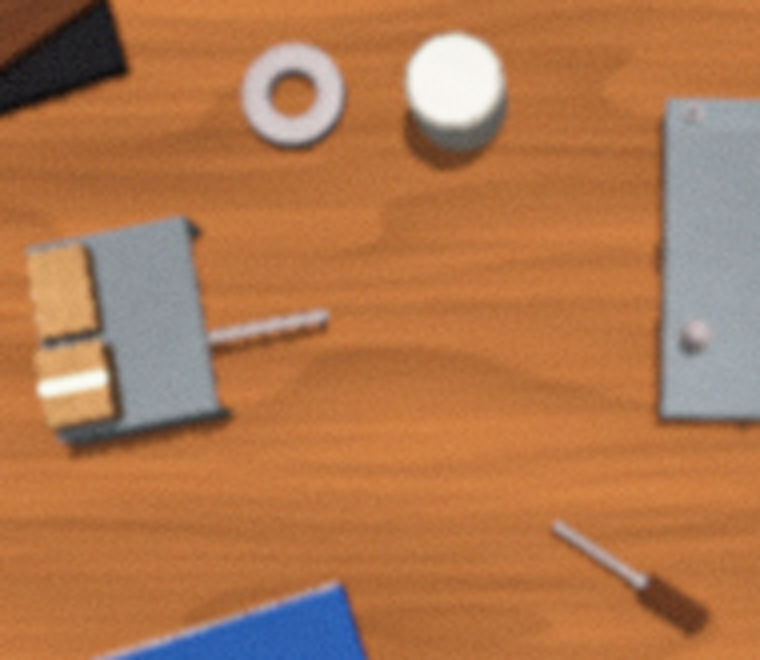

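View pics/s_out.png

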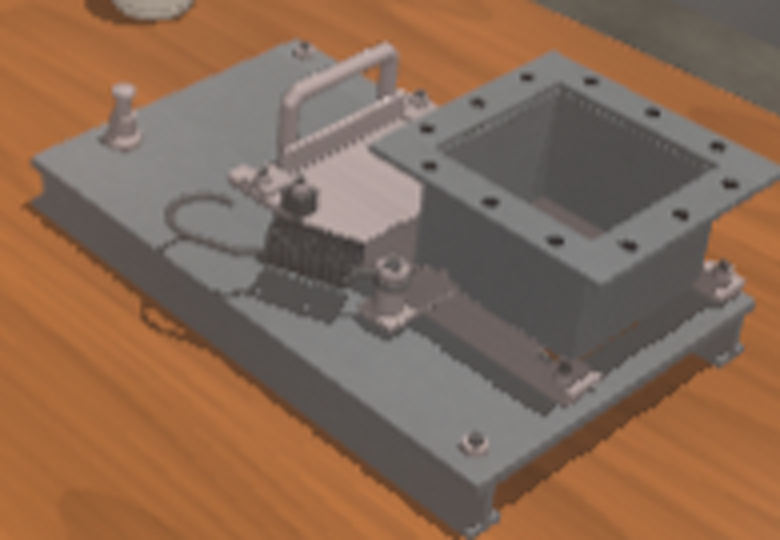

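View pics/s_ris.png

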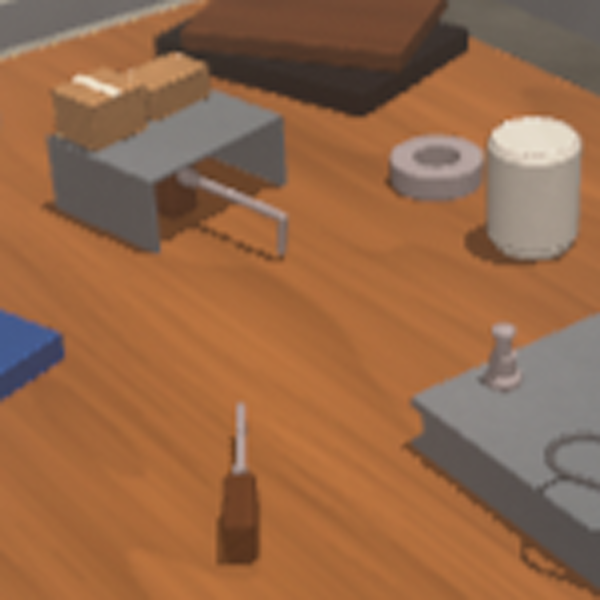

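```bash
python3 - <<'E'
from h import *
T=cal("top");S=cal("side")
def t(u,v,z,k=5,x=265,y=115): return onz(T,u/k+x,v/k+y,z)
P={}
TL=t(57,75,.04);BL=t(55,470,.04);BR=t(680,478,.04)
print("corners",TL,BL,BR,np.linalg.norm(TL-BL),np.linalg.norm(BL-BR))
# outlet frame: y from BR(y=-215,x=-130) to BL(y=172)
ey=(BL-BR);ey/=np.linalg.norm(ey);ex=np.array([ey[1],-ey[0],0])
O=BL+0.130*ex-0.172*ey; print("O",O,"yaw",np.arctan2(ex[1],ex[0]))
A=O-0.070*ex+0.148*ey; print("anchor pred",A)
print("anchor top px",t(92,365,.083), "two", two(T,(92/5+265,365/5+115),S,(122/4+245,93/4+180)))
hb=two(T,(265/5+265,190/5+115),S,(340/4+245,72/4+180)); print("handle",hb)
for z in(.1,.106): print(t(265,190,z))
h=t(265,190,.103); d=h-O; print("handle in outlet",d@ex,d@ey)
s=two(T,(500/5+265,372/5+115),S,(393/4+245,265/4+180)); d=s[0]-O; print("stud",s,d@ex,d@ey)
def r(u,v,z): return t(u,v,z,4,110,105)
a=r(212,338,.039);b=r(327,318,.039); print("shank",a,b,np.linalg.norm(a-b),np.arctan2(*(b-a)[[1,0]]))
print(two(T,(163,189.5),S,(196.3,164.5)),two(T,(191.7,184.5),S,(220.3,173.7)))
print("foot side z=.004",onz(S,220.3,183.75,.004))
print("riser front roof",r(185,218,.066),r(217,408,.066))
print("filter",r(455,80,.095),"bearing",r(293,93,.023))
E
```

```text
corners [0.7104271  0.02591822 0.04      ] [0.4660328  0.03206627 0.04      ] [ 0.45408127 -0.35293528  0.04      ] 0.24447162183071658 0.38518701312785975
O [ 0.59063341 -0.14388454  0.04      ] yaw -0.03103283940258615
anchor pred [0.52525924 0.00621615 0.04      ]
anchor top px [0.5249841  0.01062603 0.083     ] two (array([0.52744651, 0.0089418 , 0.07647155]), np.float64(0.004370323151998677))
handle (array([ 0.62615065, -0.09367199,  0.10142531]), np.float64(0.0028400683735426892))
[ 0.62532264 -0.09289429  0.1       ]
[ 0.62421953 -0.092109    0.106     ]
handle in outlet 0.032526931693595815 0.05241737106659218
stud (array([ 0.51875612, -0.23437028,  0.08198426]), np.float64(0.004474268778800726)) -0.06903510540992994 -0.09267237069457097
shank [0.53087484 0.37688336 0.039     ] [0.54489249 0.28800731 0.039     ] 0.08997470588738325 -1.4143636139769524
(array([0.52471302, 0.37848665, 0.04673154]), np.float64(0.012397138598885004)) (array([0.54526584, 0.28701056, 0.04314382]), np.float64(0.002060126717706391))
foot side z=.004 [0.5473077  0.29182563 0.004     ]
riser front roof [0.61979391 0.3929547  0.066     ] [0.47513376 0.36725367 0.066     ]
filter [0.71531845 0.18476171 0.095     ] bearing [0.72545594 0.31783713 0.023     ]
```

```bash
cat >> h.py <<'E'
def Rpsi(p): 
    x=np.array([np.cos(p),np.sin(p),0]);z=np.array([0,0,-1.]);return np.stack([x,np.cross(z,x),z],1)
def plan(pos,psi,n=""):
    st=sensors.get_state();Rt=R.from_rotvec(st["ee_rot"]).as_matrix()
    s=Rt.T@(np.array(pos)-st["eef_pos"])/0.8; w=R.from_matrix(Rt.T@Rpsi(psi)).as_rotvec()/(np.pi/3)
    print(n,"shift",np.round(s,4),"turn",np.round(w,4),"dist mm",round(800*np.linalg.norm(s),1))
def info():
    st=sensors.get_state();Rt=R.from_rotvec(st["ee_rot"]).as_matrix()
    print("t",round(st["time_s"],2),"p",np.round(st["eef_pos"],4),"psi",round(np.arctan2(Rt[1,0],Rt[0,0]),4),"z",np.round(Rt[:,2],3),"F",np.round(st["wrist_force"],1),"gap",round(st["finger_gap"],4),"q",np.round(st["joint_positions"],2))
    return st
E
python3 - <<'E'
from h import *
info(); plan([.45,.15,.22],2.9,"via"); plan([.625,-.093,.2],3.11)
E
```

```text
t 0.15 p [0.1423 0.6082 0.2447] psi 2.9118 z [-0.    -0.001 -1.   ] F [-0.6 -0.2 -0.3] gap 0.0854 q [ 1.34  0.35  1.63  0.    1.16 -0.  ]
via shift [-0.505  -0.4701  0.0314] turn [-0.001   0.      0.0113] dist mm 552.5
 shift [-0.7872 -0.716   0.0567] turn [-1.000e-03 -1.000e-04 -1.893e-01] dist mm 852.5
```

```bash
python3 -m handwheel '[[[-0.787,-0.716,0.05],[0,0,-0.19]],[[-0.787,-0.716,0.05],[0,0,-0.19]],[[-0.787,-0.716,0.05],[0,0,-0.19]],[[-0.787,-0.716,0.05],[0,0,-0.19]],[[-0.787,-0.716,0.05],[0,0,-0.19]],[[-0.787,-0.716,0.05],[0,0,-0.19]],[[-0.787,-0.716,0.05],[0,0,-0.19]],[[-0.787,-0.716,0.05],[0,0,-0.19]]]' 1
python3 - <<'E'
from h import *
st=info(); im=optics.capture("wrist"); cv2.imwrite("pics/w1.png",im); plan([.625,-.093,.2],3.11)
E
```

```text
time_s: 0.82
eef_pos: [0.3316, 0.3324, 0.2296]
ee_rot: [-0.048, -3.141, 0.002]
wrist_force: [1.5, 1.1, 0.0]
finger_gap: 0.0855
t 0.82 p [0.3316 0.3324 0.2296] psi 3.1112 z [-0.    -0.001 -1.   ] F [1.5 1.1 0. ] gap 0.0855 q [ 0.78  0.13  1.97 -0.    1.04 -0.76]
 shift [-0.3797 -0.5129  0.0392] turn [-0.0047  0.0009 -0.0004] dist mm 511.5
```

View pics/w1.png

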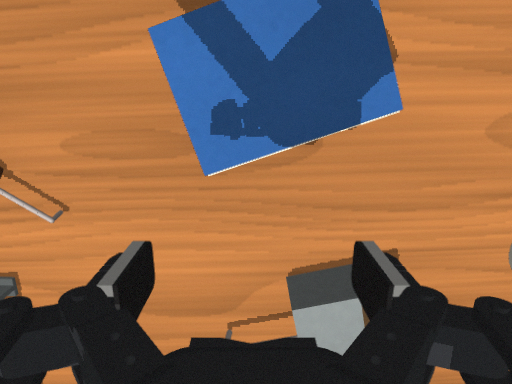

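Wrist view: blue folder on top, riser at (330,310) with the target puller's tip at (229,332), small decoy's tip at (55,215). On to the gate.

```bash
python3 -m handwheel '[[[-0.38,-0.513,0.039],[0,0,0]],[[-0.38,-0.513,0.039],[0,0,0]],[[-0.38,-0.513,0.039],[0,0,0]],[[-0.38,-0.513,0.039],[0,0,0]],[[-0.38,-0.513,0.039],[0,0,0]],[[-0.38,-0.513,0.039],[0,0,0]],[[-0.38,-0.513,0.039],[0,0,0]],[[-0.38,-0.513,0.039],[0,0,0]]]' 1
python3 - <<'E'
from h import *
st=info(); plan([.55,-.093,.2],3.11)
E
```

```text
time_s: 1.53
eef_pos: [0.5205, 0.0581, 0.2106]
ee_rot: [0.051, 3.14, -0.008]
wrist_force: [1.4, 1.5, 1.1]
finger_gap: 0.0851
t 1.53 p [0.5205 0.0581 0.2106] psi 3.1094 z [ 0.001 -0.005 -1.   ] F [1.4 1.5 1.1] gap 0.0851 q [ 0.11  0.23  1.88 -0.01  1.02 -1.42]
 shift [-0.0429 -0.1876  0.0142] turn [-0.0046  0.0009 -0.0006] dist mm 154.3
```

```bash
python3 -m handwheel '[[[-0.14,-0.18,0.014],[0,0,0]],[[-0.14,-0.18,0.014],[0,0,0]],[[-0.14,-0.18,0.014],[0,0,0]],[[-0.14,-0.18,0.014],[0,0,0]],[[-0.14,-0.18,0.014],[0,0,0]],[[-0.14,-0.18,0.014],[0,0,0]],[[-0.14,-0.18,0.014],[0,0,0]],[[-0.14,-0.18,0.014],[0,0,0]]]' 1
python3 - <<'E'
from h import *
st=info(); im=optics.capture("wrist"); cv2.imwrite("pics/w2.png",im); plan([.625,-.093,.095],3.11)
C=cal("wrist",st); print(proj(C,[.625,-.093,.1]))
E
```

```text
time_s: 2.2
eef_pos: [0.627, -0.0888, 0.1997]
ee_rot: [-0.051, -3.141, 0.007]
wrist_force: [-0.1, 0.2, -0.1]
finger_gap: 0.0852
t 2.2 p [ 0.627  -0.0888  0.1997] psi 3.1092 z [-0.001 -0.004 -1.   ] F [-0.1  0.2 -0.1] gap 0.0852 q [-0.14  0.41  1.66 -0.    1.07 -1.68]
 shift [ 0.0023 -0.0052  0.1313] turn [-0.0042  0.     -0.0001] dist mm 105.1
[247.38177578 192.13492708]
```

View pics/w2.png

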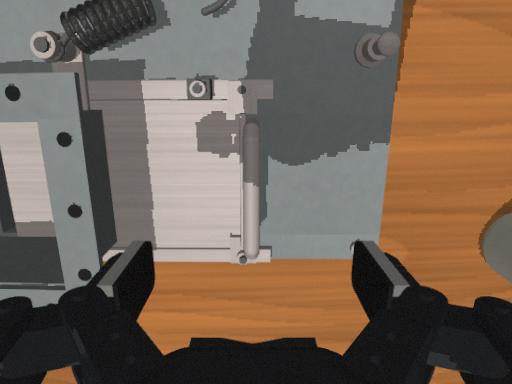

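```bash
python3 - <<'E'
from h import *
st=sensors.get_state(); C=cal("wrist",st)
for n,u,v,z in [("bar",252,190,.104),("barTop",252,122,.104),("barBot",252,258,.104),("post head",386,43,.083),("post foot",372,51,.062),("stud",42,45,.08),("platecorner",383,258,.04)]:
    print(n,onz(C,u,v,z))
plan([.624,-.0905,.095],3.11)
plan([.624,-.0905,.085],3.11)
E
```

```text
bar [ 0.62254872 -0.08927594  0.104     ]
barTop [ 0.575841   -0.08776627  0.104     ]
barBot [ 0.67492004 -0.0909703   0.104     ]
post head [0.52646188 0.00572876 0.083     ]
post foot [0.52914506 0.00332207 0.062     ]
stud [ 0.51860149 -0.23429337  0.08      ]
platecorner [0.71222348 0.03275254 0.04      ]
 shift [ 0.0037 -0.0021  0.1313] turn [-0.0042  0.     -0.0001] dist mm 105.1
 shift [ 0.0037 -0.002   0.1438] turn [-0.0042  0.     -0.0001] dist mm 115.1
```

```bash
python3 -m handwheel '[[[0.003,-0.002,0.05],[0,0,0]],[[0.003,-0.002,0.1],[0,0,0]],[[0.003,-0.002,0.132],[0,0,0]],[[0.003,-0.002,0.132],[0,0,0]],[[0.003,-0.002,0.132],[0,0,0]],[[0.003,-0.002,0.132],[0,0,0]],[[0.003,-0.002,0.132],[0,0,0]],[[0.003,-0.002,0.132],[0,0,0]]]' 1
python3 -m handwheel '[[[0,0,0],[0,0,0]],[[0,0,0],[0,0,0]],[[0,0,0],[0,0,0]],[[0,0,0],[0,0,0]],[[0,0,0],[0,0,0]],[[0,0,0],[0,0,0]],[[0,0,0],[0,0,0]],[[0,0,0],[0,0,0]]]' -1 50
python3 - <<'E'
from h import *
st=info()
E
```

```text
time_s: 2.92
eef_pos: [0.6259, -0.0904, 0.0967]
ee_rot: [0.049, 3.138, -0.008]
wrist_force: [0.4, -0.0, 0.6]
finger_gap: 0.0854
time_s: 3.58
eef_pos: [0.6258, -0.0904, 0.0967]
ee_rot: [0.049, 3.138, -0.008]
wrist_force: [-1.0, 0.1, 3.2]
finger_gap: 0.0102
t 3.58 p [ 0.6258 -0.0904  0.0967] psi 3.1102 z [ 0.003 -0.005 -1.   ] F [-1.   0.1  3.2] gap 0.0102 q [-0.14  0.53  1.73 -0.01  0.88 -1.68]
```

```bash
python3 -m handwheel '[[[0,0.015,0],[0,0,0]],[[0,0.03,0],[0,0,0]],[[0,0.045,0],[0,0,0]],[[0,0.06,0],[0,0,0]],[[0,0.075,0],[0,0,0]],[[0,0.09,0],[0,0,0]],[[0,0.09,0],[0,0,0]],[[0,0.09,0],[0,0,0]]]'
python3 -m handwheel '[[[0,0.002,0],[0,0,0]],[[0,0.004,0],[0,0,0]],[[0,0.006,0],[0,0,0]],[[0,0.008,0],[0,0,0]],[[0,0.01,0],[0,0,0]],[[0,0.012,0],[0,0,0]],[[0,0.014,0],[0,0,0]],[[0,0.014,0],[0,0,0]]]'
python3 - <<'E'
from h import *
st=info(); im=optics.capture("wrist"); cv2.imwrite("pics/w3.png",im);im=optics.capture("top"); crop(im,265,115,420,220,5,"pics/t3.png")
E
```

```text
time_s: 4.25
eef_pos: [0.6282, -0.0175, 0.0967]
ee_rot: [0.048, 3.138, -0.006]
wrist_force: [-2.0, 3.8, 6.3]
finger_gap: 0.01
time_s: 4.92
eef_pos: [0.6286, -0.0067, 0.0967]
ee_rot: [0.048, 3.138, -0.008]
wrist_force: [-2.1, -7.5, 4.0]
finger_gap: 0.0101
t 4.92 p [ 0.6286 -0.0067  0.0967] psi 3.1113 z [ 0.003 -0.005 -1.   ] F [-2.1 -7.5  4. ] gap 0.0101 q [-0.01  0.52  1.74 -0.01  0.88 -1.55]
```

View pics/w3.png

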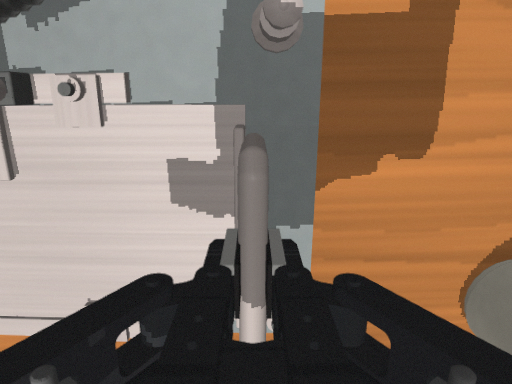

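View pics/t3.png

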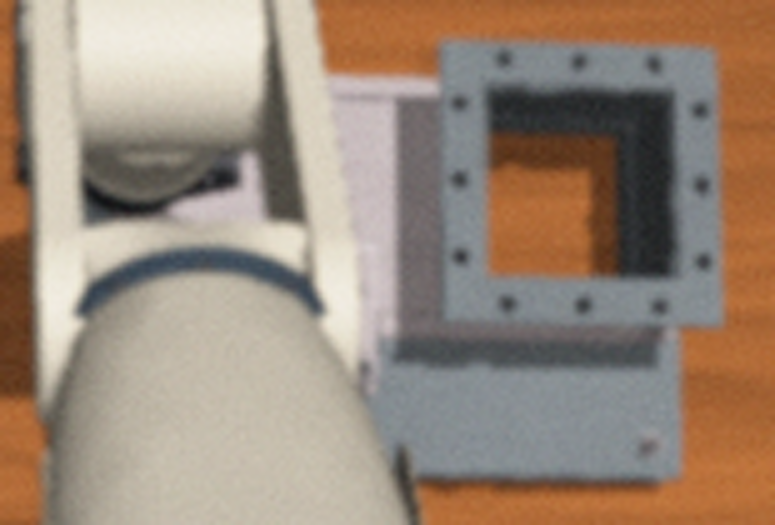

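Wrist view: bar at u≈254 between the jaws, post at (280,15); the top view shows the gate withdrawn from the neck. Push a little more to confirm the stop.

```bash
python3 -m handwheel '[[[0,0.001,0],[0,0,0]],[[0,0.002,0],[0,0,0]],[[0,0.003,0],[0,0,0]],[[0,0.004,0],[0,0,0]],[[0,0.005,0],[0,0,0]],[[0,0.006,0],[0,0,0]],[[0,0.006,0],[0,0,0]],[[0,0.006,0],[0,0,0]]]'

```

```text
time_s: 5.68
eef_pos: [0.6286, -0.0065, 0.0967]
ee_rot: [0.046, 3.138, -0.017]
wrist_force: [-1.9, -29.1, 4.8]
finger_gap: 0.0104
```

```bash
python3 -m handwheel '[[[0,0,0],[0,0,0]],[[0,0,0],[0,0,0]],[[0,0,0],[0,0,0]],[[0,0,0],[0,0,0]],[[0,0,0],[0,0,0]],[[0,0,0],[0,0,0]],[[0,0,0],[0,0,0]],[[0,0,0],[0,0,0]]]' 1
python3 -m handwheel '[[[0,0,-0.04],[0,0,0]],[[0,0,-0.08],[0,0,0]],[[0,0,-0.14],[0,0,0]],[[0,0.05,-0.15],[0,0,0]],[[0,0.15,-0.15],[0,0,-0.2]],[[0,0.2,-0.15],[0,0,-0.4]],[[0,0.2,-0.15],[0,0,-0.4]],[[0,0.2,-0.15],[0,0,-0.4]]]'
python3 - <<'E'
from h import *
st=info(); im=optics.capture("wrist"); cv2.imwrite("pics/w4.png",im);im=optics.capture("top"); cv2.imwrite("pics/t4.png",im);crop(im,265,115,420,220,5,"pics/t4c.png")
plan([.537,.339,.2],1.727)
E
```

```text
time_s: 6.35
eef_pos: [0.6286, -0.0061, 0.0967]
ee_rot: [0.045, 3.138, -0.017]
wrist_force: [-0.1, -0.0, -0.1]
finger_gap: 0.0854
time_s: 7.02
eef_pos: [0.6328, 0.1614, 0.2152]
ee_rot: [-0.625, 3.076, -0.014]
wrist_force: [-0.4, -0.9, 0.3]
finger_gap: 0.0854
t 7.02 p [0.6328 0.1614 0.2152] psi -2.7409 z [ 0.004 -0.008 -1.   ] F [-0.4 -0.9  0.3] gap 0.0854 q [ 0.25  0.42  1.6  -0.01  1.12 -1.72]
 shift [0.023  0.2563 0.0156] turn [-0.0089  0.0088  1.7265] dist mm 206.3
```

View pics/w4.png

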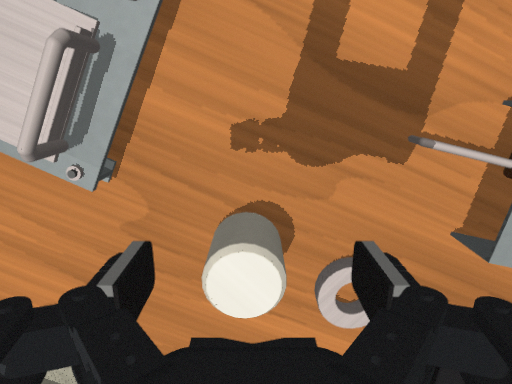

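View pics/t4c.png

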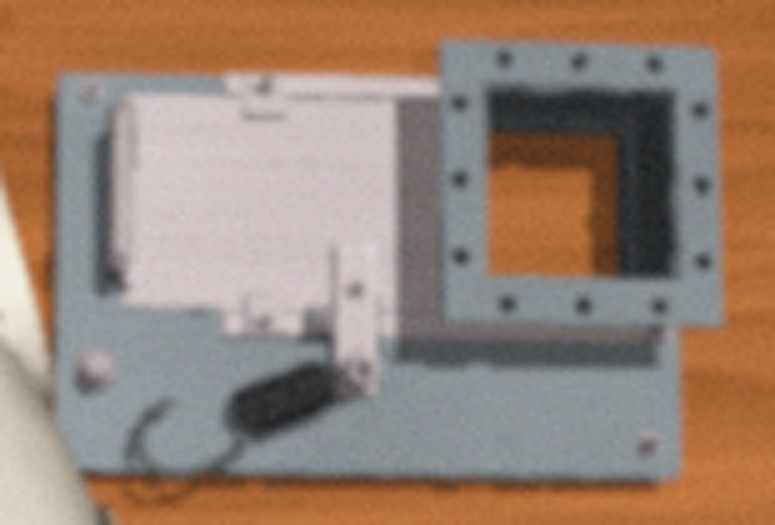

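Gate fully out: side arm against its block, hook at crop (150,440), stud (362,370). In the wrist view the target shank's tip is at (415,140); filter and bearing untouched. On to the puller.

```bash
python3 -m handwheel '[[[0,0.05,0],[0,0,0.12]],[[0,0.1,0],[0,0,0.24]],[[0,0.15,0],[0,0,0.36]],[[0.02,0.2,0],[0,0,0.48]],[[0.02,0.25,0],[0,0,0.6]],[[0.023,0.25,0],[0,0,0.72]],[[0.023,0.25,0],[0,0,0.84]],[[0.023,0.25,0],[0,0,0.96]]]'
python3 - <<'E'
from h import *
st=info()
plan([.537,.335,.2],1.727)
E
```

```text
time_s: 7.78
eef_pos: [0.5386, 0.3342, 0.2125]
ee_rot: [0.926, 2.995, -0.016]
wrist_force: [-0.1, 0.8, 0.5]
finger_gap: 0.0857
t 7.78 p [0.5386 0.3342 0.2125] psi 2.542 z [ 0.003 -0.012 -1.   ] F [-0.1  0.8  0.5] gap 0.0857 q [ 0.56  0.4   1.64 -0.01  1.1  -0.41]
 shift [ 0.0024 -0.0001  0.0157] turn [-0.0036  0.0111  0.7782] dist mm 12.7
```

```bash
python3 -m handwheel '[[[0.002,0,0.01],[0,0.011,0.12]],[[0.002,0,0.01],[0,0.011,0.24]],[[0.002,0,0.01],[0,0.011,0.36]],[[0.002,0,0.01],[0,0.011,0.48]],[[0.002,0,0.01],[0,0.011,0.6]],[[0.002,0,0.01],[0,0.011,0.72]],[[0.002,0,0.01],[0,0.011,0.778]],[[0.002,0,0.01],[0,0.011,0.778]]]'
python3 - <<'E'
from h import *
st=info(); im=optics.capture("wrist"); cv2.imwrite("pics/w5.png",im)
S=optics.capture("top");crop(S,250,220,310,280,6,"pics/decoy.png")
E
```

```text
time_s: 8.45
eef_pos: [0.5377, 0.3337, 0.2045]
ee_rot: [-2.049, -2.381, 0.006]
wrist_force: [0.6, -0.2, 0.4]
finger_gap: 0.0857
t 8.45 p [0.5377 0.3337 0.2045] psi 1.7204 z [-0.003 -0.002 -1.   ] F [ 0.6 -0.2  0.4] gap 0.0857 q [ 0.55  0.41  1.65 -0.    1.09  0.4 ]
```

View pics/w5.png

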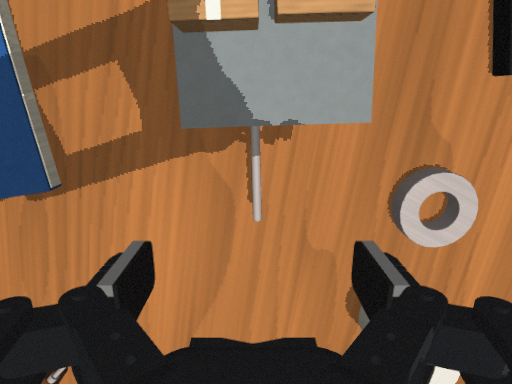

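Could be mistaken: shank under the riser at wrist (256,175) / top (177,187); loose small one at top (267,248), ~50 mm handle, lying in the open. The riser one fits the description; this wrist view is the close check.

```bash
python3 - <<'E'
from h import *
st=sensors.get_state(); C=cal("wrist",st)
a=onz(C,255,128,.039);b=onz(C,257.3,220,.039);d=(b-a)/np.linalg.norm(b-a)
print(a,b,"yaw",np.arctan2(d[1],d[0]))
print("roof",onz(C,181,128,.066),onz(C,372,122,.066))
c=b-.157*d; print("handle centre",c); s=b-.052*d; print("shank pt",s)
T=cal("top"); t1=onz(T,110+545/4,0,0) if 0 else None
im=cv2.imread("pics/top0.png"); 
# decoy length
p=onz(T,110+555/4,105+522/4,.02);q=onz(T,110+700/4,105+625/4,.02); print("decoy len",np.linalg.norm(p-q),p,q)
psi=np.arctan2(-d[1],-d[0]); print(psi)
plan([s[0],s[1],.034],psi)
E
```

```text
[0.53249074 0.37378853 0.039     ] [0.54809218 0.2898695  0.039     ] yaw -1.386984175685885
roof [0.47415557 0.3672864  0.066     ] [0.62234051 0.39565263 0.066     ]
handle centre [0.5193959  0.44422469 0.039     ]
shank pt [0.53858768 0.34099351 0.039     ]
decoy len 0.1355497626864516 [0.38745445 0.11612012 0.02      ] [0.30729741 0.00681053 0.02      ]
1.7546084779039082
 shift [0.0088 0.0033 0.2131] turn [-0.0034  0.0016 -0.0258] dist mm 170.7
```

```bash
python3 -m handwheel '[[[0.004,0.003,0.05],[0,0,-0.026]],[[0.004,0.003,0.1],[0,0,-0.026]],[[0.004,0.003,0.15],[0,0,-0.026]],[[0.004,0.003,0.2],[0,0,-0.026]],[[0.004,0.003,0.213],[0,0,-0.026]],[[0.004,0.003,0.213],[0,0,-0.026]],[[0.004,0.003,0.213],[0,0,-0.026]],[[0.004,0.003,0.213],[0,0,-0.026]]]' 1
python3 -m handwheel '[[[0,0,0],[0,0,0]],[[0,0,0],[0,0,0]],[[0,0,0],[0,0,0]],[[0,0,0],[0,0,0]],[[0,0,0],[0,0,0]],[[0,0,0],[0,0,0]],[[0,0,0],[0,0,0]],[[0,0,0],[0,0,0]]]' -1 40
python3 - <<'E'
from h import *
st=info(); im=optics.capture("wrist"); cv2.imwrite("pics/w6.png",im)
E
```

```text
time_s: 9.22
eef_pos: [0.5406, 0.338, 0.0366]
ee_rot: [2.007, 2.416, -0.001]
wrist_force: [-0.5, 0.0, -0.0]
finger_gap: 0.0853
time_s: 9.88
eef_pos: [0.5405, 0.338, 0.0365]
ee_rot: [2.007, 2.417, -0.001]
wrist_force: [0.4, -0.9, 1.6]
finger_gap: 0.0065
t 9.88 p [0.5405 0.338  0.0365] psi 1.7554 z [-0.    -0.001 -1.   ] F [ 0.4 -0.9  1.6] gap 0.0065 q [ 0.56  0.62  1.74 -0.    0.78  0.37]
```

View pics/w6.png

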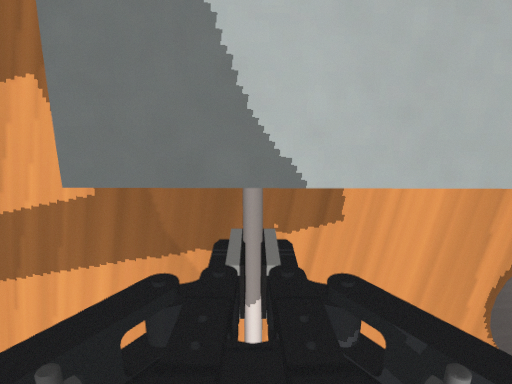

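Shank held between the pads at u≈254, roof edge at v=187. Draw straight out.

```bash
python3 -m handwheel '[[[-0.02,0,0],[0,0,0]],[[-0.05,0,0],[0,0,0]],[[-0.085,0,0],[0,0,0]],[[-0.12,0,0],[0,0,0]],[[-0.155,0,0],[0,0,0]],[[-0.19,0,0],[0,0,0]],[[-0.225,0,0],[0,0,0]],[[-0.225,0,0],[0,0,0]]]'
python3 - <<'E'
from h import *
st=info(); im=optics.capture("wrist"); cv2.imwrite("pics/w7.png",im)
im=optics.capture("side"); crop(im,150,100,350,250,4,"pics/s7.png")
E
```

```text
time_s: 10.6
eef_pos: [0.5739, 0.1562, 0.0366]
ee_rot: [2.01, 2.414, -0.003]
wrist_force: [-0.0, -1.3, 2.0]
finger_gap: 0.0059
t 10.6 p [0.5739 0.1562 0.0366] psi 1.7528 z [-0.001 -0.002 -1.   ] F [-0.  -1.3  2. ] gap 0.0059 q [ 0.26  0.57  1.84 -0.    0.73  0.08]
```

View pics/w7.png

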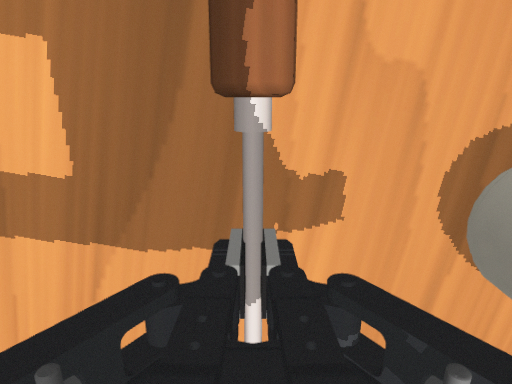

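View pics/s7.png

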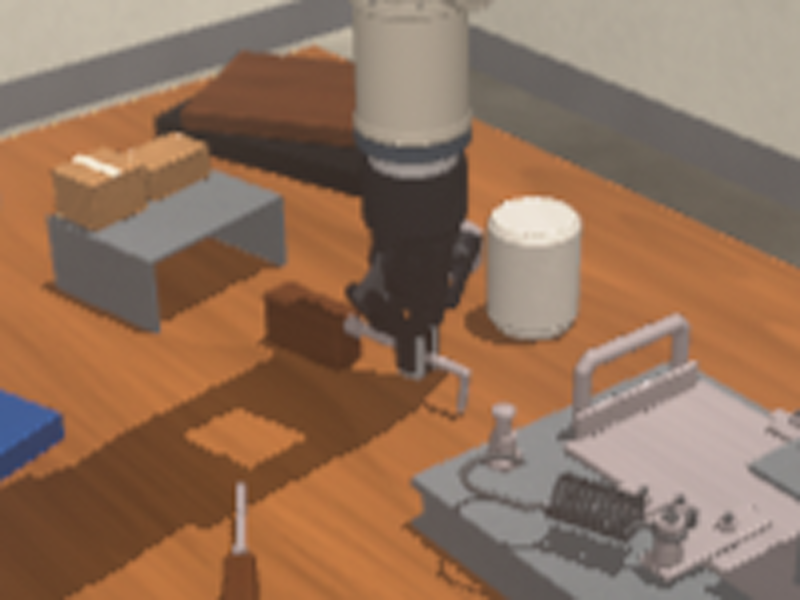

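```bash
python3 -m handwheel '[[[0,0,0],[0,0,0]],[[0,0,0],[0,0,0]],[[0,0,0],[0,0,0]],[[0,0,0],[0,0,0]],[[0,0,-0.02],[0,0,0]],[[0,0,-0.06],[0,0,0]],[[0,0,-0.11],[0,0,0]],[[0.03,0,-0.11],[0,0,0]]]' 1
python3 - <<'E'
from h import *
st=info(); im=optics.capture("wrist"); cv2.imwrite("pics/w8.png",im)
E
```

```text
time_s: 11.37
eef_pos: [0.5734, 0.1824, 0.1312]
ee_rot: [2.008, 2.409, 0.009]
wrist_force: [2.4, 0.6, 0.7]
finger_gap: 0.0854
t 11.37 p [0.5734 0.1824 0.1312] psi 1.7519 z [ 0.008  0.001 -1.   ] F [2.4 0.6 0.7] gap 0.0854 q [ 0.31  0.44  1.78 -0.    0.91  0.13]
```

View pics/w8.png

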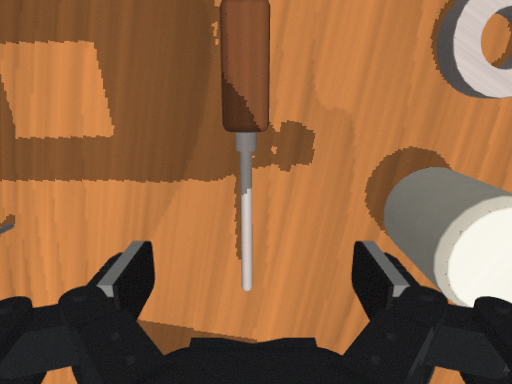

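Puller rests free: handle (246,65), front at v=130, shank end (247,290).

```bash
python3 - <<'E'
from h import *
st=sensors.get_state(); C=cal("wrist",st)
e=onz(C,247,291,.039); f=onz(C,246,131,.046); m=onz(C,245.5,20,.046); 
print("end",e,"front",f,"back",m,"len",np.linalg.norm((e-f)[:2]))
w=onz(C,222,70,.046)-onz(C,269,70,.046); print("width",np.linalg.norm(w))
d=(e-m);d[2]=0;d/=np.linalg.norm(d);print("yaw",np.arctan2(d[1],d[0]))
c1=e-.157*d;c2=f-.04*d;print(c1,c2)
c=(c1+c2)/2;psi=np.arctan2(-d[1],-d[0]);print(c,psi)
plan([c[0],c[1],.12],psi)
plan([c[0],c[1],.018],psi)
E
```

```text
end [0.58072577 0.11560499 0.039     ] front [0.55937262 0.23212929 0.046     ] back [0.54784117 0.2951863  0.046     ] len 0.11846464032814576
width 0.028179111151794906
yaw -1.3896847702509272
[0.55244645 0.27003711 0.039     ] [0.5521677  0.27147506 0.046     ]
[0.55230707 0.27075608 0.0425    ] 1.7519078833388662
 shift [ 0.1072 -0.0049  0.0112] turn [ 0.0066 -0.0016  0.0002] dist mm 86.3
 shift [ 0.107  -0.0058  0.1387] turn [ 0.0066 -0.0016  0.0002] dist mm 140.2
```

```bash
python3 -m handwheel '[[[0.05,-0.003,0],[0.0066,-0.0016,0]],[[0.1,-0.005,0.02],[0.0066,-0.0016,0]],[[0.107,-0.0055,0.06],[0.0066,-0.0016,0]],[[0.107,-0.0055,0.1],[0.0066,-0.0016,0]],[[0.107,-0.0055,0.135],[0.0066,-0.0016,0]],[[0.107,-0.0055,0.138],[0.0066,-0.0016,0]],[[0.107,-0.0055,0.138],[0.0066,-0.0016,0]],[[0.107,-0.0055,0.138],[0.0066,-0.0016,0]]]' 1
python3 - <<'E'
from h import *
st=info(); plan([.5523,.2708,.018],1.752)
E
```

```text
time_s: 12.08
eef_pos: [0.5529, 0.2712, 0.0193]
ee_rot: [2.011, 2.414, 0.001]
wrist_force: [1.2, 0.1, 1.3]
finger_gap: 0.085
t 12.08 p [0.5529 0.2712 0.0193] psi 1.7524 z [ 0.  0. -1.] F [1.2 0.1 1.3] gap 0.085 q [0.45 0.62 1.79 0.   0.73 0.27]
 shift [-0.0004 -0.0008  0.0016] turn [ 0.0004 -0.0001  0.0004] dist mm 1.5
```

```bash
python3 -m handwheel '[[[0,0,0],[0,0,0]],[[0,0,0],[0,0,0]],[[0,0,0],[0,0,0]],[[0,0,0],[0,0,0]],[[0,0,0],[0,0,0]],[[0,0,0],[0,0,0]],[[0,0,0],[0,0,0]],[[0,0,0],[0,0,0]]]' -1 110
python3 - <<'E'
from h import *
st=info(); im=optics.capture("wrist"); cv2.imwrite("pics/w9.png",im)
im=optics.capture("top"); cv2.imwrite("pics/t9.png",im);crop(im,265,115,420,220,5,"pics/t9c.png")
im=optics.capture("side"); crop(im,150,100,350,250,4,"pics/s9.png"); cv2.imwrite("pics/side9.png",im)
E
```

```text
time_s: 12.75
eef_pos: [0.5536, 0.2715, 0.0204]
ee_rot: [2.01, 2.413, 0.003]
wrist_force: [-0.2, -1.4, 7.9]
finger_gap: 0.0287
t 12.75 p [0.5536 0.2715 0.0204] psi 1.7523 z [ 0.002  0.001 -1.   ] F [-0.2 -1.4  7.9] gap 0.0287 q [ 0.45  0.62  1.79 -0.    0.73  0.27]
```

View pics/w9.png

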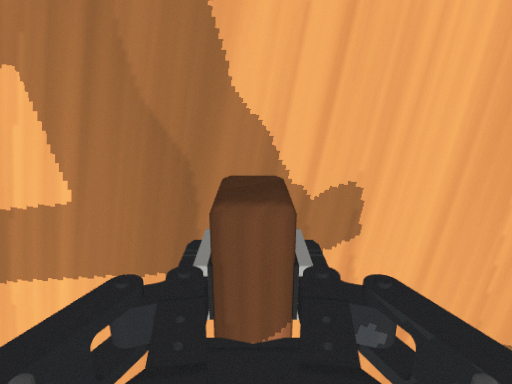

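View pics/t9c.png

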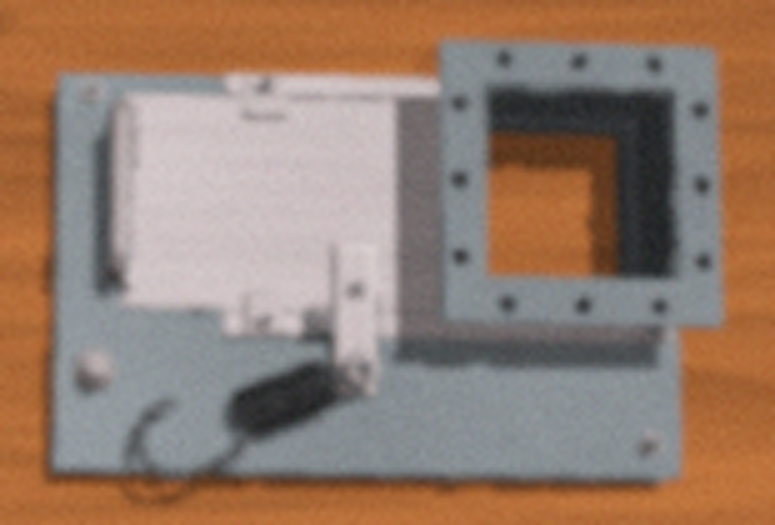

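View pics/s9.png

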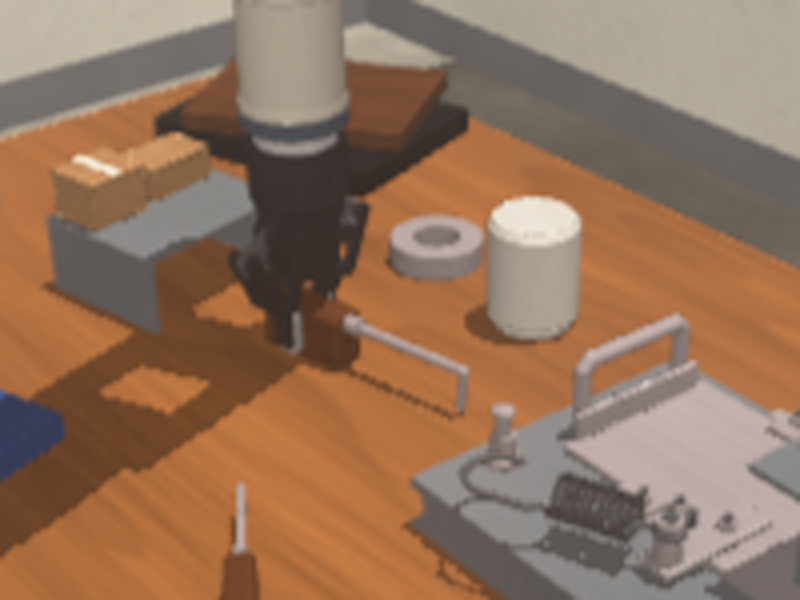

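```bash
python3 - <<'E'
from h import *
T=cal("top");S=cal("side")
tt=lambda u,v,z:onz(T,u/5+265,v/5+115,z)
ss=lambda u,v,z:onz(S,u/4+150,v/4+100,z)
y=-0.031; ey=np.array([-np.sin(y),np.cos(y),0]);ex=np.array([np.cos(y),np.sin(y),0])
A=np.array([.526,.008,.072]); st=A-.158*ey; print("stud pred",st, "px",(proj(T,st)-[265,115])*5)
print("post top head",tt(92,365,.083),"side head",ss(503,410,.083))
print("stud top",tt(362,370,.08),"side",ss(673,510,.08))
print("coil c1 top",tt(340,380,.072),"c2",tt(240,413,.072), "side coil", ss(645,505,.072),ss(556,498,.072))
print("retleg end top",tt(172,403,.072),"side",ss(512,460,.072))
print("bend left top",tt(129,445,.072),"side left",ss(461,478,.072))
for phi in(.25,.3,.35,.4):
    dx=ey*np.cos(phi)-ex*np.sin(phi); dy=np.cross([0,0,1],dx)
    seat=st+.133*dx; le=seat-.022*dx-.0215*dy; bc=seat-.0135*dx; fr=seat+.008*dx
    for n,p in(("le",le),("bc",bc),("fr",fr)): print(phi,n,np.round(p,4),((proj(T,p)-[265,115])*5).round(),((proj(S,p)-[150,100])*4).round())
E
```

```text
stud pred [ 0.52110278 -0.14992409  0.072     ] px [359.40661378 369.28343669]
post top head [0.5249841  0.01062603 0.083     ] side head [0.52560036 0.00266703 0.083     ]
stud top [ 0.51980979 -0.15010938  0.08      ] side [ 0.53245958 -0.14557447  0.08      ]
coil c1 top [ 0.51485768 -0.13802344  0.072     ] c2 [ 0.49609085 -0.07749624  0.072     ] side coil [ 0.53150744 -0.12323877  0.072     ] [ 0.49481545 -0.08203123  0.072     ]
retleg end top [ 0.50271785 -0.03709178  0.072     ] side [ 0.50199007 -0.03288305  0.072     ]
bend left top [ 0.47811726 -0.01092923  0.072     ] side left [ 0.46400268 -0.02697926  0.072     ]
0.25 le [ 0.518  -0.0369  0.072 ] [171. 377.] [535. 454.]
0.25 bc [ 0.4951 -0.0333  0.072 ] [166. 416.] [504. 464.]
0.25 fr [ 0.4905 -0.0123  0.072 ] [131. 424.] [477. 453.]
0.3 le [ 0.5123 -0.0372  0.072 ] [172. 387.] [528. 457.]
0.3 bc [ 0.4893 -0.0347  0.072 ] [169. 425.] [499. 468.]
0.3 fr [ 0.4836 -0.014   0.072 ] [134. 436.] [471. 458.]
0.35 le [ 0.5067 -0.0378  0.072 ] [173. 396.] [523. 461.]
0.35 bc [ 0.4836 -0.0365  0.072 ] [172. 435.] [494. 473.]
0.35 fr [ 0.4769 -0.016   0.072 ] [138. 447.] [465. 463.]
0.4 le [ 0.5011 -0.0386  0.072 ] [175. 406.] [517. 464.]
0.4 bc [ 0.478  -0.0385  0.072 ] [175. 444.] [490. 478.]
0.4 fr [ 0.4702 -0.0184  0.072 ] [142. 458.] [460. 469.]
```

```bash
python3 - <<'E'
from h import *
S=cal("side"); st=info(); print("tip pred px s9",(proj(S,[.5806,.1239,.004])-[150,100])*4,"end top pred",(proj(S,[.5813,.120,.039])-[150,100])*4)
plan([.4846,.1159,.125],1.54)
E
```

```text
t 12.9 p [0.5537 0.2714 0.0204] psi 1.7522 z [ 0.002  0.001 -1.   ] F [-0.3 -0.6  7.2] gap 0.0291 q [ 0.45  0.62  1.79 -0.    0.73  0.27]
tip pred px s9 [449.36993216 406.64939979] end top pred [453.19826313 368.15308945]
 shift [-0.1756 -0.1197 -0.1311] turn [ 0.0019 -0.0007  0.2027] dist mm 199.8
```

```bash
python3 -m handwheel '[[[0,0,-0.05],[0,0,0]],[[0,0,-0.1],[0,0,0]],[[-0.04,-0.03,-0.131],[0,0,0.05]],[[-0.08,-0.06,-0.131],[0,0,0.1]],[[-0.12,-0.09,-0.131],[0,0,0.15]],[[-0.16,-0.12,-0.131],[0,0,0.2]],[[-0.1755,-0.1197,-0.131],[0.0019,0,0.2027]],[[-0.1755,-0.1197,-0.131],[0.0019,0,0.2027]]]'
python3 - <<'E'
from h import *
st=info(); im=optics.capture("wrist"); cv2.imwrite("pics/w10.png",im)
im=optics.capture("top"); cv2.imwrite("pics/t10.png",im);crop(im,265,115,420,220,5,"pics/t10c.png")
im=optics.capture("side"); crop(im,220,150,380,270,5,"pics/s10.png"); cv2.imwrite("pics/side10.png",im)
E
```

```text
time_s: 13.57
eef_pos: [0.4834, 0.1133, 0.1252]
ee_rot: [-2.258, -2.183, 0.001]
wrist_force: [0.6, 0.6, -1.4]
finger_gap: 0.029
t 13.57 p [0.4834 0.1133 0.1252] psi 1.5372 z [-0.001  0.    -1.   ] F [ 0.6  0.6 -1.4] gap 0.029 q [0.23 0.31 2.01 0.   0.82 0.26]
```

View pics/w10.png

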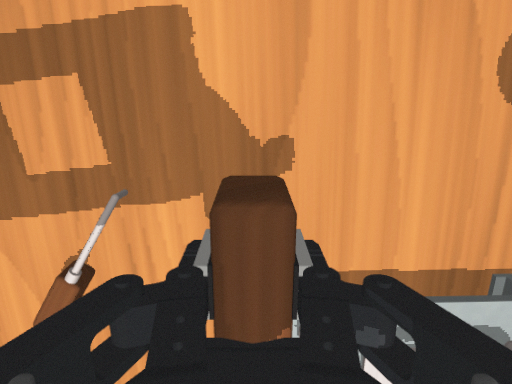

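View pics/t10c.png

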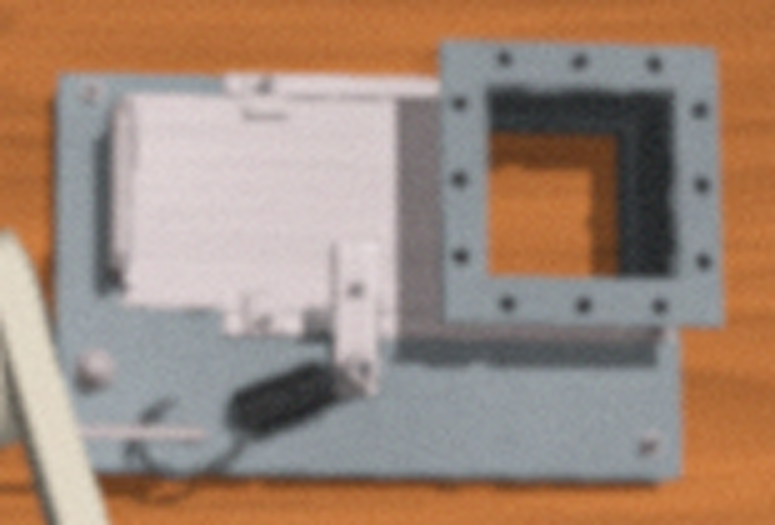

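View pics/s10.png

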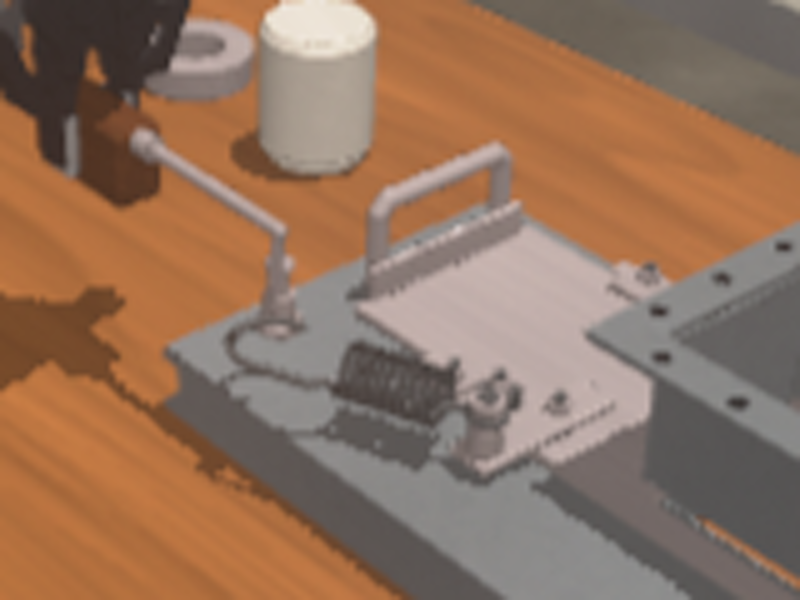

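```bash
python3 - <<'E'
from h import *
T=cal("top");S=cal("side"); st=sensors.get_state()
p=np.array(st["eef_pos"]);psi=1.5372;tx=np.array([np.cos(psi),np.sin(psi),0])
und=p[2]-.0204
e=p-.157*tx;e[2]=und+.039; f=p-.150*tx;f[2]=und+.004
print("pred end",e,"foot",f)
print("top meas end",onz(T,205/5+265,433/5+115,und+.039), (proj(T,e)-[265,115])*5)
print("side end px pred",(proj(S,e)-[220,150])*5,"meas 285,228")
print("two",two(T,(205/5+265,433/5+115),S,(285/5+220,228/5+150)))
d=(proj(S,f)-[220,150])*5; print("side foot pred",d)
E
```

```text
pred end [ 0.4799129  -0.04055674  0.14382422] foot [ 0.48014803 -0.03356069  0.10882422]
top meas end [ 0.47885778 -0.04898444  0.14382422] [190.03716263 431.37914873]
side end px pred [268.40254773 226.91832294] meas 285,228
two (array([ 0.4800724 , -0.0497889 ,  0.14718378]), np.float64(0.0037144370958831947))
side foot pred [259.10086186 280.66368526]
```

Top view: shank end at crop (205,433) above the hook interior (return leg end at 172,403); it is ~8 mm farther out than the grip model says, both views agreeing, so I correct for that. Lower into the bend.

```bash
python3 -m handwheel '[[[0.008,0,0],[0,0,0]],[[0.008,0,0.01],[0,0,0]],[[0.008,0,0.02],[0,0,0]],[[0.008,0,0.03],[0,0,0]],[[0.008,0,0.04],[0,0,0]],[[0.008,0,0.05],[0,0,0]],[[0.008,0,0.06],[0,0,0]],[[0.008,0,0.064],[0,0,0]]]'
python3 - <<'E'
from h import *
st=info()
im=optics.capture("top"); cv2.imwrite("pics/t11.png",im);crop(im,265,165,345,220,9,"pics/t11c.png")
im=optics.capture("side"); crop(im,240,180,340,255,8,"pics/s11.png"); cv2.imwrite("pics/side11.png",im)
E
```

```text
time_s: 14.38
eef_pos: [0.4847, 0.1226, 0.0725]
ee_rot: [-2.255, -2.186, 0.0]
wrist_force: [-0.1, -0.3, -0.9]
finger_gap: 0.0287
t 14.38 p [0.4847 0.1226 0.0725] psi 1.5395 z [-0.001  0.001 -1.   ] F [-0.1 -0.3 -0.9] gap 0.0287 q [0.24 0.41 2.03 0.   0.7  0.27]
```

View pics/t11c.png

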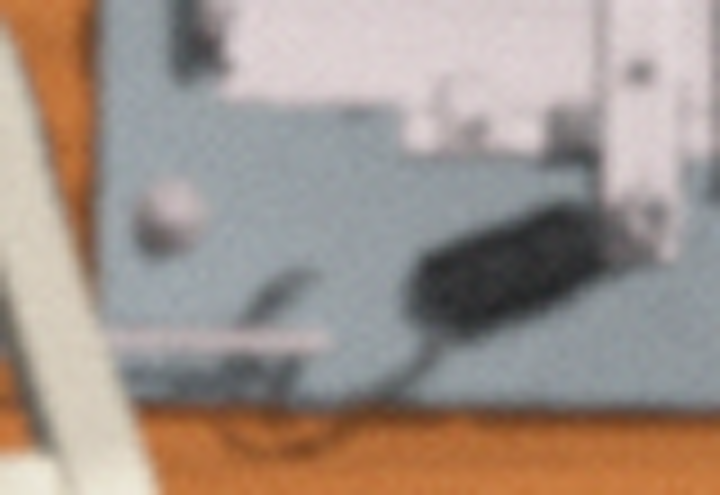

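View pics/s11.png

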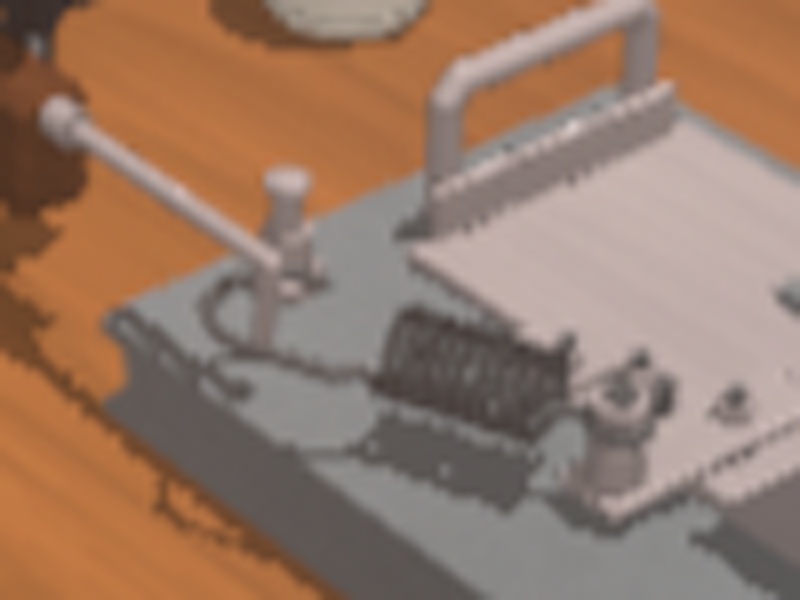

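```bash
python3 - <<'E'
from h import *
T=cal("top");S=cal("side"); st=sensors.get_state(); und=st["eef_pos"][2]-.0204
e=onz(T,329/9+265,339/9+165,und+.039); h=onz(T,172/9+265,208/9+165,.083); ft=onz(T,168/9+265,232/9+165,.062)
print("end top",e,"anchor head",h); 
es=onz(S,278/8+240,262/8+180,und+.039); hs=onz(S,288/8+240,175/8+180,.083); print("side",es,hs)
print("TCP",st["eef_pos"])
y=-.031;ey=np.array([-np.sin(y),np.cos(y),0]);ex=np.array([np.cos(y),np.sin(y),0])
for a,b in((e,h),(es,hs)): d=a-b; print("end rel post lx,ly",d@ex,d@ey)
E
```

```text
end top [ 0.48004536 -0.04117023  0.09172552] anchor head [0.52462145 0.00853262 0.083     ]
side [ 0.48301791 -0.0415672   0.09172552] [0.52812889 0.00452862 0.083     ]
TCP [0.48489266 0.12265108 0.07312552]
end rel post lx,ly -0.04301413049275175 -0.051060610006614264
end rel post lx,ly -0.043660566236247145 -0.04747189538929631
```

Side view: pin at (266,300) stands inside the bend, wire below the shank. Pull past the post.

```bash
python3 -m handwheel '[[[0.01,0,0],[0,0,0]],[[0.022,-0.001,0],[0,0,0]],[[0.034,-0.002,0],[0,0,0]],[[0.046,-0.003,0],[0,0,0]],[[0.058,-0.003,0],[0,0,0]],[[0.07,-0.003,0],[0,0,0]],[[0.08,-0.003,0],[0,0,0]],[[0.08,-0.003,0],[0,0,0]]]'
python3 - <<'E'
from h import *
st=info()
im=optics.capture("top"); cv2.imwrite("pics/t12.png",im);crop(im,265,165,345,220,9,"pics/t12c.png")
im=optics.capture("side"); crop(im,220,170,320,245,8,"pics/s12.png"); cv2.imwrite("pics/side12.png",im)
E
```

```text
time_s: 15.15
eef_pos: [0.4848, 0.1873, 0.0734]
ee_rot: [2.252, 2.189, -0.001]
wrist_force: [3.1, -12.1, -2.7]
finger_gap: 0.0286
t 15.15 p [0.4848 0.1873 0.0734] psi 1.5426 z [ 0.    -0.001 -1.   ] F [  3.1 -12.1  -2.7] gap 0.0286 q [ 0.37  0.43  1.99 -0.    0.73  0.4 ]
```

View pics/t12c.png

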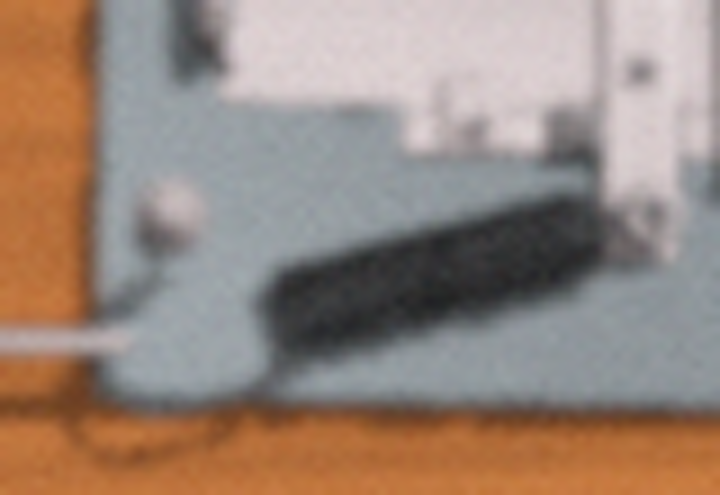

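View pics/s12.png

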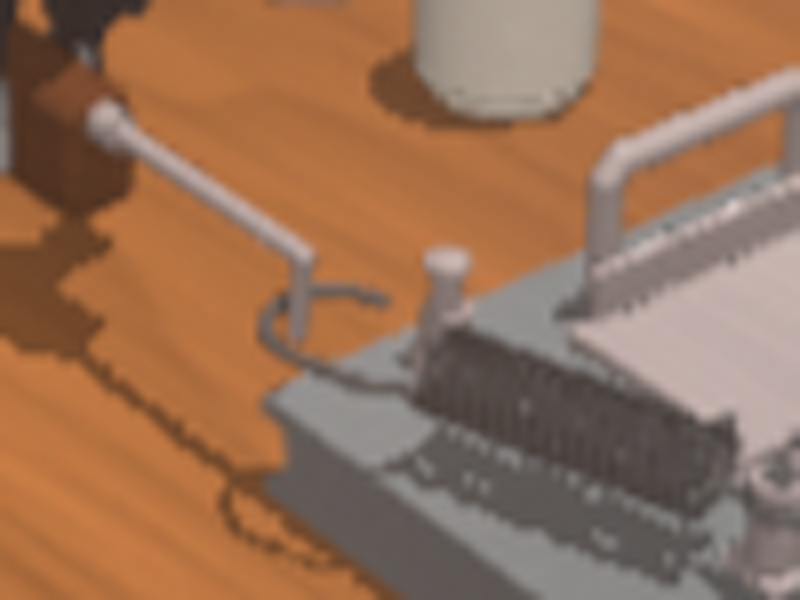

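```bash
python3 -m handwheel '[[[0.004,-0.003,0],[0,0,0]],[[0.008,-0.004,0],[0,0,0]],[[0.012,-0.004,0],[0,0,0]],[[0.016,-0.004,-0.003],[0,0,0]],[[0.02,-0.004,-0.006],[0,0,0]],[[0.024,-0.004,-0.008],[0,0,0]],[[0.026,-0.004,-0.009],[0,0,0]],[[0.026,-0.004,-0.009],[0,0,0]]]'
python3 - <<'E'
from h import *
st=info()
im=optics.capture("top"); cv2.imwrite("pics/t13.png",im);crop(im,255,165,335,220,9,"pics/t13c.png")
im=optics.capture("side"); crop(im,220,170,320,245,8,"pics/s13.png"); cv2.imwrite("pics/side13.png",im)
E
```

```text
time_s: 15.92
eef_pos: [0.4811, 0.2063, 0.08]
ee_rot: [2.248, 2.191, -0.007]
wrist_force: [2.3, -15.3, -8.1]
finger_gap: 0.0291
t 15.92 p [0.4811 0.2063 0.08  ] psi 1.545 z [-0.002 -0.005 -1.   ] F [  2.3 -15.3  -8.1] gap 0.0291 q [ 0.4   0.42  1.98 -0.01  0.75  0.43]
```

View pics/t13c.png

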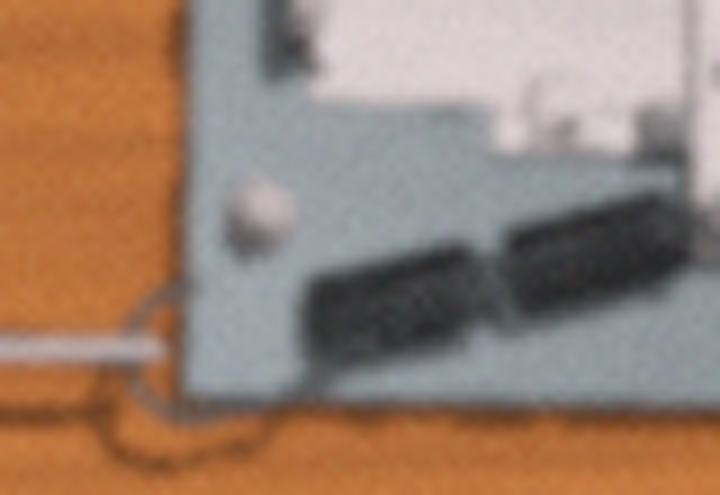

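View pics/s13.png

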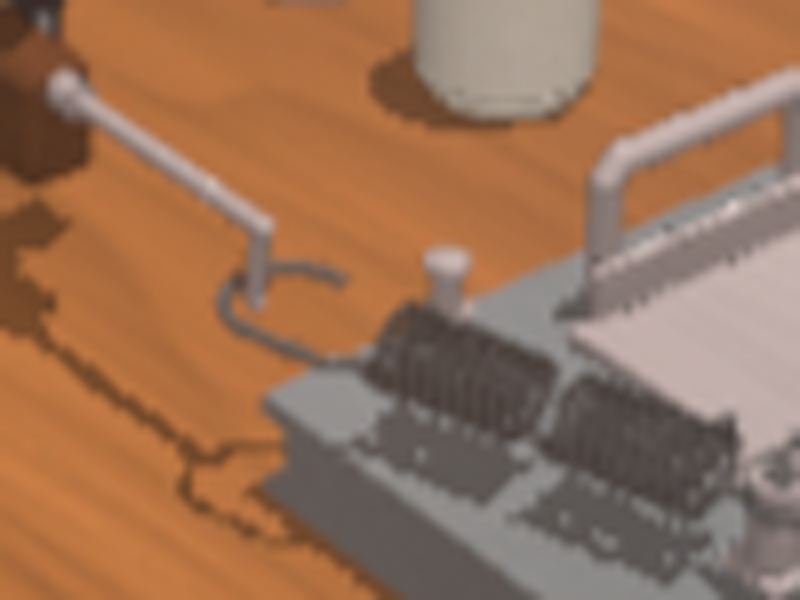

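Top view: leg end (183,288), post (258,210), coil face (310,290) – post sits opposite the mouth with ~20 mm each side. Swing sideways over the post.

```bash
python3 -m handwheel '[[[0,0.006,-0.001],[0,0,0]],[[0,0.012,-0.002],[0,0,0]],[[0,0.018,-0.002],[0,0,0]],[[0,0.024,-0.002],[0,0,0]],[[0,0.03,-0.002],[0,0,0]],[[0,0.036,-0.002],[0,0,0]],[[0,0.04,-0.002],[0,0,0]],[[0,0.04,-0.002],[0,0,0]]]'
python3 - <<'E'
from h import *
st=info()
im=optics.capture("top"); cv2.imwrite("pics/t14.png",im);crop(im,255,165,335,220,9,"pics/t14c.png")
im=optics.capture("side"); crop(im,220,170,320,245,8,"pics/s14.png"); cv2.imwrite("pics/side14.png",im)
E
```

```text
time_s: 16.68
eef_pos: [0.5119, 0.2038, 0.0803]
ee_rot: [2.247, 2.192, -0.015]
wrist_force: [1.5, -14.4, -10.7]
finger_gap: 0.029
t 16.68 p [0.5119 0.2038 0.0803] psi 1.546 z [-0.005 -0.009 -1.   ] F [  1.5 -14.4 -10.7] gap 0.029 q [ 0.38  0.46  1.91 -0.01  0.78  0.41]
```

View pics/t14c.png

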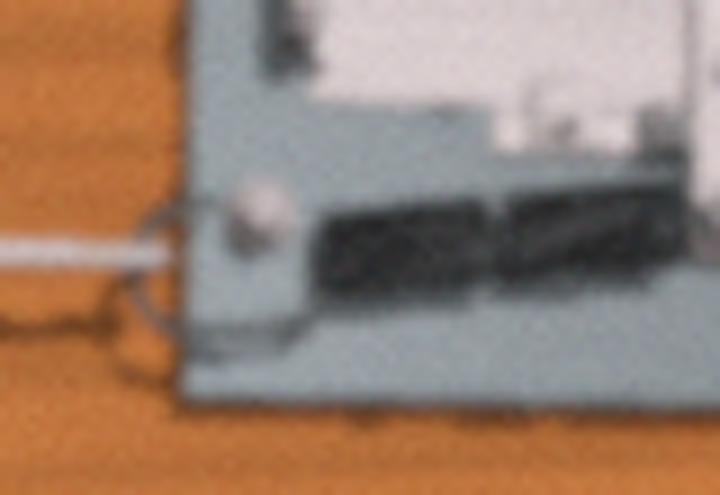

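View pics/s14.png

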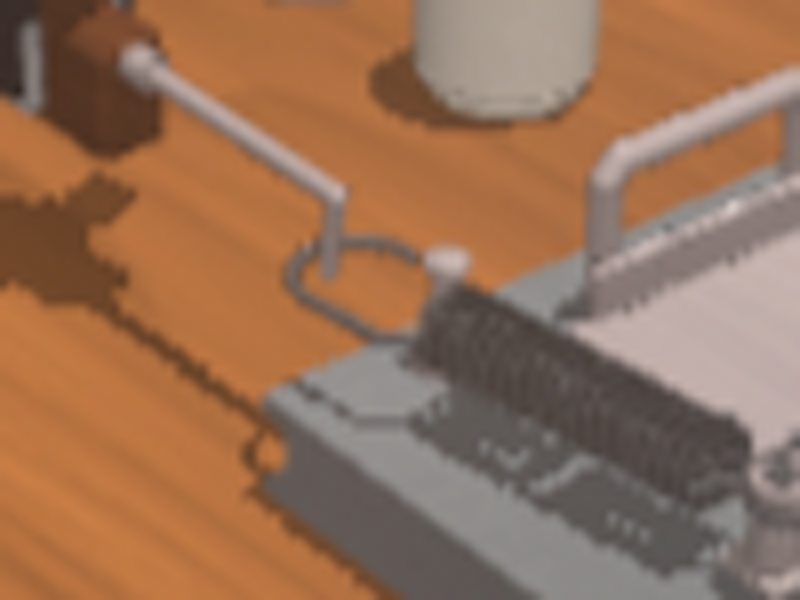

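Top view: leg end (225,205) just past the post (255,220), pin still ~17 mm lateral; move in another ~8 mm and slightly further out.

```bash
python3 -m handwheel '[[[0.003,0,0],[0,0,0]],[[0.005,0,0],[0,0,0]],[[0.005,0.003,0],[0,0,0]],[[0.005,0.006,0],[0,0,0]],[[0.005,0.009,0],[0,0,0]],[[0.005,0.011,0],[0,0,0]],[[0.005,0.011,0],[0,0,0]],[[0.005,0.011,0],[0,0,0]]]'
python3 - <<'E'
from h import *
st=info()
im=optics.capture("top"); cv2.imwrite("pics/t15.png",im);crop(im,255,165,335,220,9,"pics/t15c.png")
im=optics.capture("side"); crop(im,220,170,320,245,8,"pics/s15.png"); cv2.imwrite("pics/side15.png",im)
E
```

```text
time_s: 17.45
eef_pos: [0.5184, 0.2058, 0.079]
ee_rot: [2.246, 2.193, -0.024]
wrist_force: [0.1, -15.5, -9.2]
finger_gap: 0.0287
t 17.45 p [0.5184 0.2058 0.079 ] psi 1.5469 z [-0.009 -0.013 -1.   ] F [  0.1 -15.5  -9.2] gap 0.0287 q [ 0.38  0.47  1.89 -0.01  0.79  0.41]
```

View pics/t15c.png

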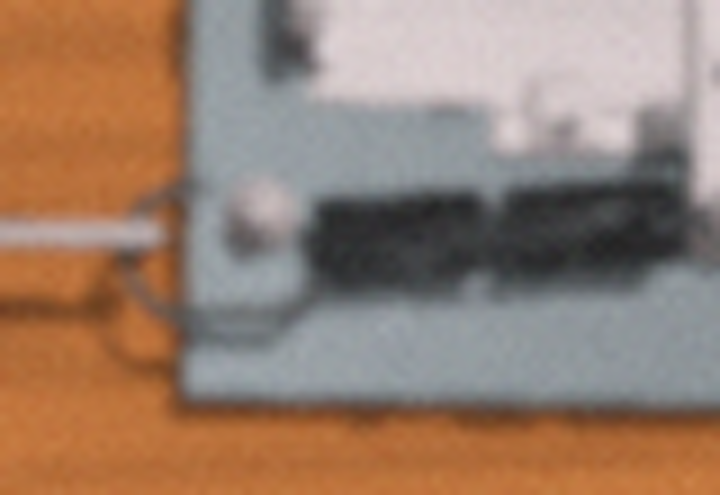

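View pics/s15.png

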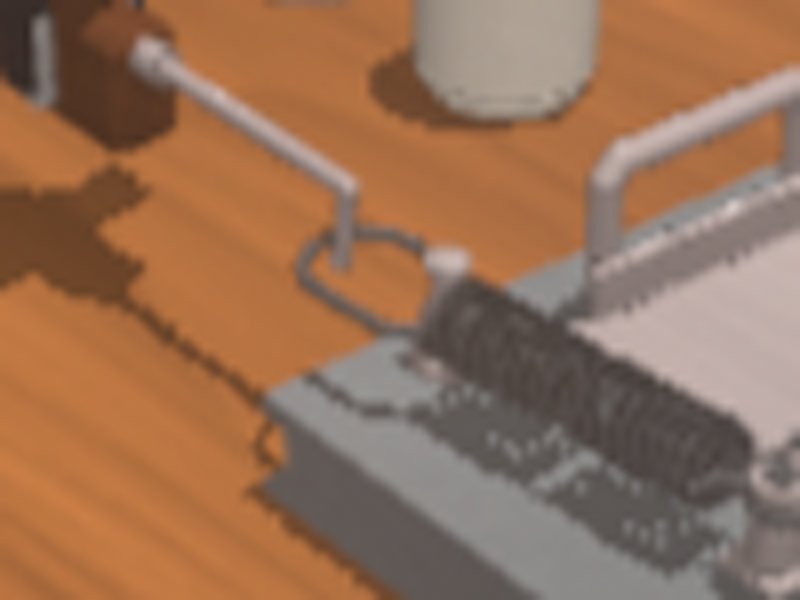

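```bash
python3 - <<'E'
from h import *
st=info(); p=np.array(st["eef_pos"]); psi=1.5450
t=p-.024*np.array([-np.sin(-.031),np.cos(-.031),0])+[.0008,0,0]; t[2]=.0813
plan(t,psi)
E
```

```text
t 17.55 p [0.5183 0.2058 0.079 ] psi 1.547 z [-0.009 -0.013 -1.   ] F [  0.1 -14.5  -8.7] gap 0.029 q [ 0.38  0.47  1.89 -0.01  0.79  0.41]
 shift [-0.03    0.0008 -0.0025] turn [-0.0083  0.0123  0.0018] dist mm 24.1
```

```bash
python3 -m handwheel '[[[-0.004,0.001,-0.001],[-0.002,0.003,0]],[[-0.008,0.001,-0.002],[-0.004,0.006,0]],[[-0.012,0.001,-0.0025],[-0.006,0.009,0]],[[-0.016,0.001,-0.0025],[-0.008,0.012,0]],[[-0.02,0.001,-0.0025],[-0.008,0.012,0]],[[-0.025,0.001,-0.0025],[-0.008,0.012,0]],[[-0.03,0.001,-0.0025],[-0.008,0.012,0]],[[-0.03,0.001,-0.0025],[-0.008,0.012,0]]]'
python3 - <<'E'
from h import *
st=info()
im=optics.capture("top"); cv2.imwrite("pics/t16.png",im);crop(im,255,165,335,220,9,"pics/t16c.png")
im=optics.capture("side"); crop(im,220,170,320,245,8,"pics/s16.png"); cv2.imwrite("pics/side16.png",im)
E
```

```text
time_s: 18.22
eef_pos: [0.5177, 0.1806, 0.0809]
ee_rot: [2.246, 2.195, -0.005]
wrist_force: [1.0, -10.8, -6.5]
finger_gap: 0.0286
t 18.22 p [0.5177 0.1806 0.0809] psi 1.548 z [-0.002 -0.003 -1.   ] F [  1.  -10.8  -6.5] gap 0.0286 q [ 0.33  0.45  1.92 -0.    0.77  0.36]
```

View pics/t16c.png

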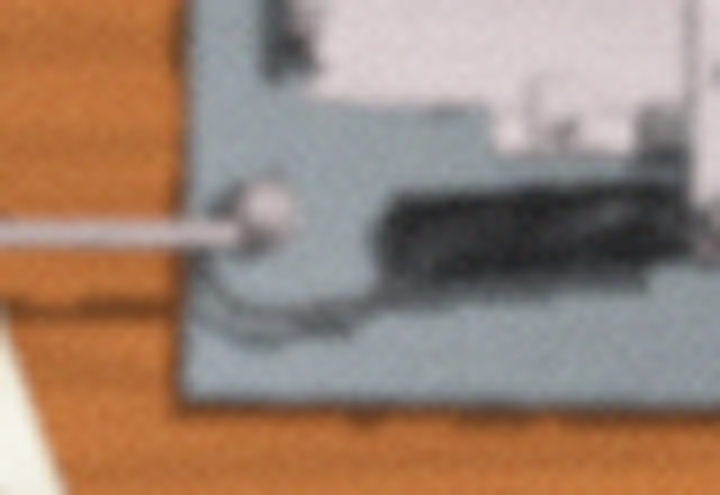

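View pics/s16.png

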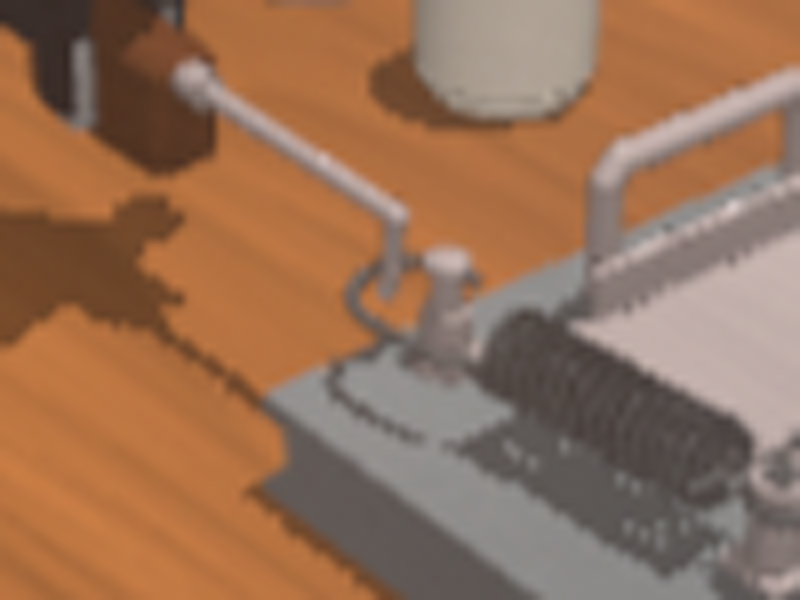

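Side view: the post stands inside the hook, return leg end at (475,278) beyond it. Ease the rest.

```bash
python3 -m handwheel '[[[-0.004,0,0],[0,0.002,0]],[[-0.008,0,0],[0,0.003,0]],[[-0.012,0,0],[0,0.003,0]],[[-0.016,0,0],[0,0.003,0]],[[-0.02,0,0],[0,0.003,0]],[[-0.024,0,0],[0,0.003,0]],[[-0.029,0,0],[0,0.003,0]],[[-0.033,0,0],[0,0.003,0]]]'
python3 - <<'E'
from h import *
st=info()
im=optics.capture("top"); cv2.imwrite("pics/t17.png",im);crop(im,255,165,335,220,9,"pics/t17c.png")
im=optics.capture("side"); crop(im,220,170,320,245,8,"pics/s17.png"); cv2.imwrite("pics/side17.png",im)
E
```

```text
time_s: 18.98
eef_pos: [0.517, 0.1544, 0.0811]
ee_rot: [-2.246, -2.195, 0.001]
wrist_force: [-0.6, -0.1, -0.2]
finger_gap: 0.0286
t 18.98 p [0.517  0.1544 0.0811] psi 1.5479 z [-0.002  0.001 -1.   ] F [-0.6 -0.1 -0.2] gap 0.0286 q [0.29 0.44 1.94 0.   0.76 0.31]
```

View pics/t17c.png

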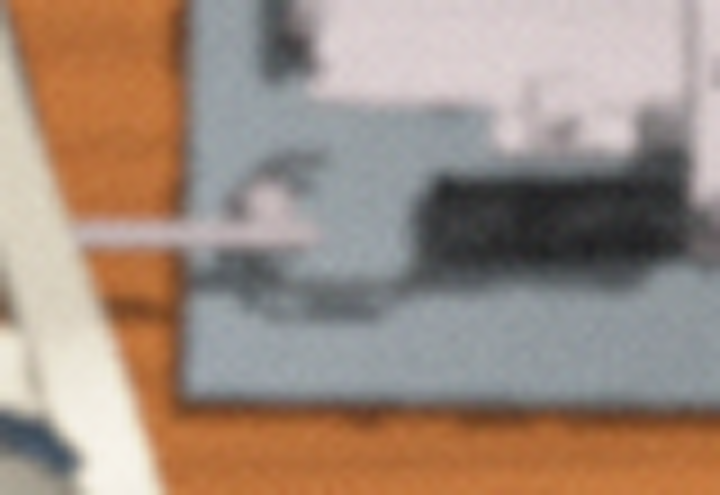

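View pics/s17.png

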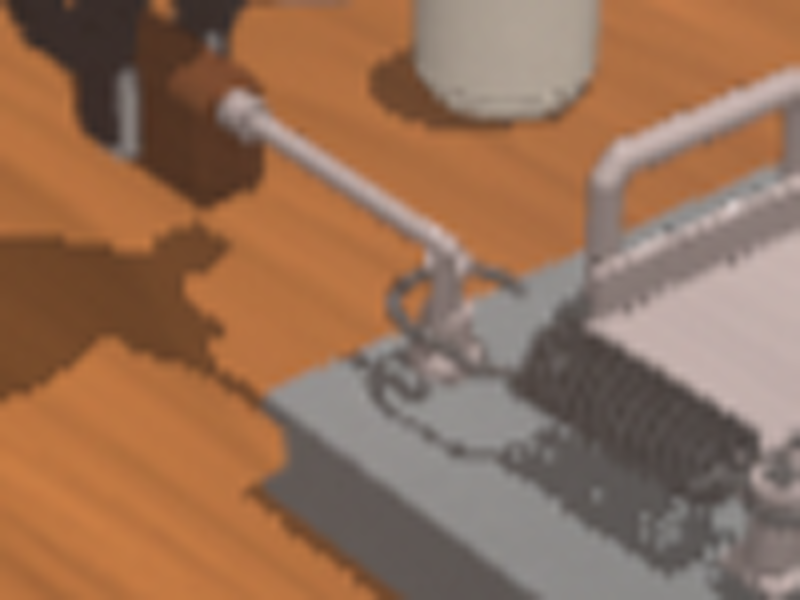

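Force dropped to zero: hook hangs on the post, pin free. Lift straight up.

```bash
python3 -m handwheel '[[[0,0,-0.006],[0,0,0]],[[0,0,-0.012],[0,0,0]],[[0,0,-0.018],[0,0,0]],[[0,0,-0.025],[0,0,0]],[[0,0,-0.035],[0,0,0]],[[0,0,-0.05],[0,0,0]],[[0,0,-0.075],[0,0,0]],[[0,0,-0.075],[0,0,0]]]'
python3 - <<'E'
from h import *
st=info()
im=optics.capture("top"); cv2.imwrite("pics/t18.png",im);crop(im,255,165,335,220,9,"pics/t18c.png")
im=optics.capture("side"); crop(im,220,170,320,245,8,"pics/s18.png"); cv2.imwrite("pics/side18.png",im)
E
```

```text
time_s: 19.75
eef_pos: [0.5191, 0.1548, 0.1446]
ee_rot: [2.247, 2.195, 0.005]
wrist_force: [1.0, 0.9, -0.8]
finger_gap: 0.0287
t 19.75 p [0.5191 0.1548 0.1446] psi 1.5476 z [ 0.003  0.002 -1.   ] F [ 1.   0.9 -0.8] gap 0.0287 q [0.29 0.34 1.9  0.   0.89 0.31]
```

View pics/t18c.png

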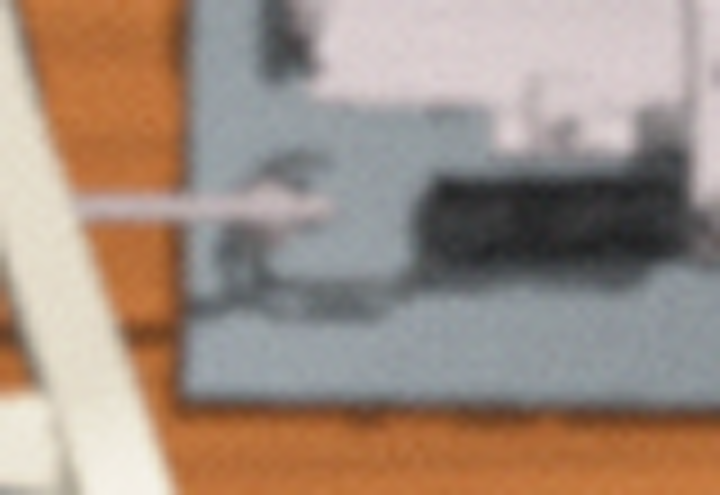

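View pics/s18.png

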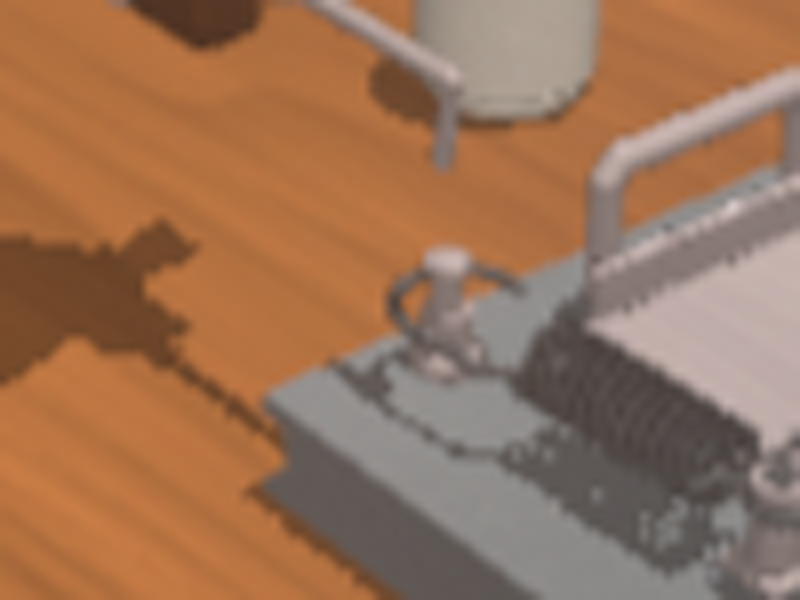

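Side view: hook's bend round the post at (392–445,300), leg end at (520,290), post standing in it. Now lay the puller down at about (0.51, 0.26).

```bash
python3 - <<'E'
from h import *
plan([.51,.26,.145],1.56); plan([.51,.26,.0215],1.56)
E
python3 -m handwheel '[[[0.03,0,0],[0,0,0]],[[0.07,0,0],[0,0,0]],[[0.11,0.003,0],[0,0,0]],[[0.131,0.008,0],[0.002,-0.002,-0.012]],[[0.131,0.008,0.04],[0.002,-0.002,-0.012]],[[0.131,0.008,0.08],[0.002,-0.002,-0.012]],[[0.131,0.008,0.12],[0.002,-0.002,-0.012]],[[0.131,0.008,0.13],[0.002,-0.002,-0.012]]]'
python3 - <<'E'
from h import *
info(); plan([.51,.26,.0205],1.56)
E
```

```text
shift [ 0.1318 -0.0128 -0.0037] turn [ 0.0003 -0.001  -0.012 ] dist mm 106.0
 shift [ 0.1317 -0.0128  0.1507] turn [ 0.0003 -0.001  -0.012 ] dist mm 160.4
time_s: 20.52
eef_pos: [0.5231, 0.2577, 0.0329]
ee_rot: [-2.231, -2.208, 0.015]
wrist_force: [-0.9, -1.3, -2.5]
finger_gap: 0.0289
t 20.52 p [0.5231 0.2577 0.0329] psi 1.5604 z [-0.009 -0.004 -1.   ] F [-0.9 -1.3 -2.5] gap 0.0289 q [ 0.46  0.57  1.86 -0.    0.73  0.47]
 shift [ 0.0028 -0.0163  0.0156] turn [-0.0084  0.0043  0.0004] dist mm 18.2
```

```bash
python3 -m handwheel '[[[0,0,0.002],[-0.004,0.002,0]],[[0,0,0.005],[-0.008,0.004,0]],[[0,0,0.008],[-0.008,0.004,0]],[[0,0,0.011],[-0.008,0.004,0]],[[0,0,0.013],[-0.008,0.004,0]],[[0,0,0.015],[-0.008,0.004,0]],[[0,0,0.016],[-0.008,0.004,0]],[[0,0,0.016],[-0.008,0.004,0]]]'
python3 - <<'E'
from h import *
info()
im=optics.capture("side"); crop(im,170,130,320,240,5,"pics/s19.png")
E
```

```text
time_s: 21.18
eef_pos: [0.5236, 0.2579, 0.021]
ee_rot: [2.233, 2.21, 0.001]
wrist_force: [0.1, 0.2, 5.4]
finger_gap: 0.029
t 21.18 p [0.5236 0.2579 0.021 ] psi 1.5605 z [ 0.001  0.    -1.   ] F [0.1 0.2 5.4] gap 0.029 q [ 0.46  0.58  1.87 -0.    0.69  0.47]
```

View pics/s19.png

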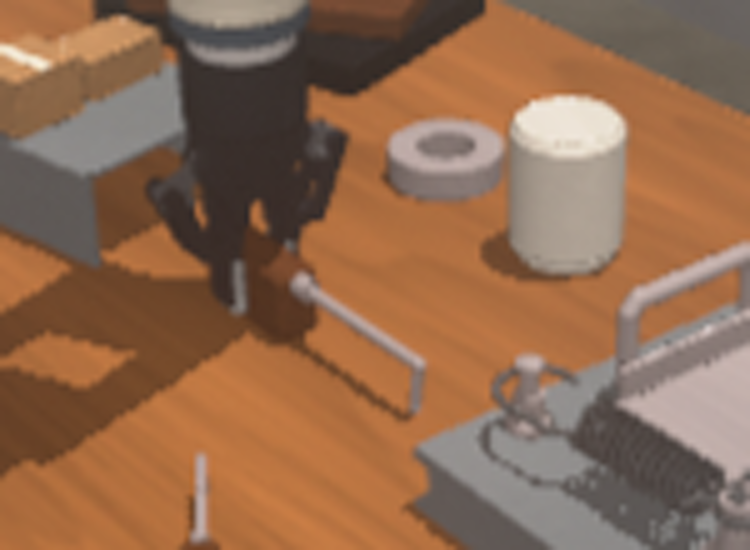

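Contact felt (5.4 N); puller level on counter with tip at (415,410), clear of the plate. Release and withdraw.

```bash
python3 -m handwheel '[[[0,0,0],[0,0,0]],[[0,0,0],[0,0,0]],[[0,0,0],[0,0,0]],[[0,0,0],[0,0,0]],[[0,0,0],[0,0,0]],[[0,0,0],[0,0,0]],[[0,0,0],[0,0,0]],[[0,0,0],[0,0,0]]]' 1 20
python3 -m handwheel '[[[0,0,-0.02],[0,0,0]],[[0,0,-0.05],[0,0,0]],[[0,0,-0.1],[0,0,0]],[[0,0,-0.15],[0,0,0]],[[0,0,-0.2],[0,0,0]],[[0,0,-0.25],[0,0,0]],[[0.1,0,-0.25],[0,0,0]],[[0.1,0,-0.25],[0,0,0]]]'
python3 - <<'E'
from h import *
info()
im=optics.capture("top"); cv2.imwrite("pics/t20.png",im);crop(im,110,105,420,230,2.5,"pics/t20c.png");crop(im,255,165,335,220,9,"pics/t20d.png")
im=optics.capture("side"); crop(im,150,110,350,260,4,"pics/s20.png"); crop(im,240,180,320,240,9,"pics/s20d.png")
E
```

```text
time_s: 21.9
eef_pos: [0.5236, 0.2579, 0.021]
ee_rot: [2.233, 2.21, 0.001]
wrist_force: [-0.2, -0.0, 0.7]
finger_gap: 0.0853
time_s: 22.57
eef_pos: [0.5261, 0.3386, 0.2251]
ee_rot: [2.235, 2.205, 0.011]
wrist_force: [0.8, 0.6, -0.7]
finger_gap: 0.0853
t 22.57 p [0.5261 0.3386 0.2251] psi 1.5573 z [ 0.006  0.004 -1.   ] F [ 0.8  0.6 -0.7] gap 0.0853 q [ 0.57  0.37  1.66 -0.    1.11  0.58]
```

View pics/t20c.png

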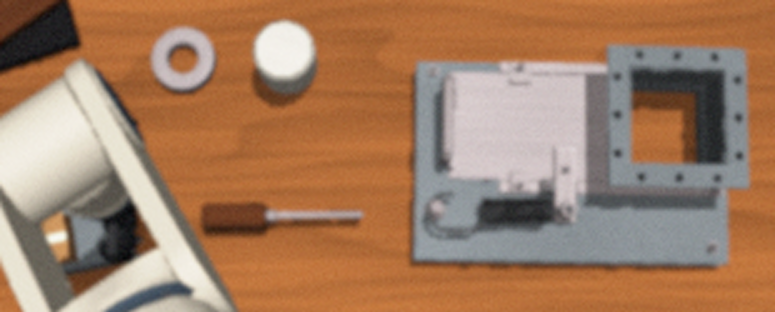

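View pics/t20d.png

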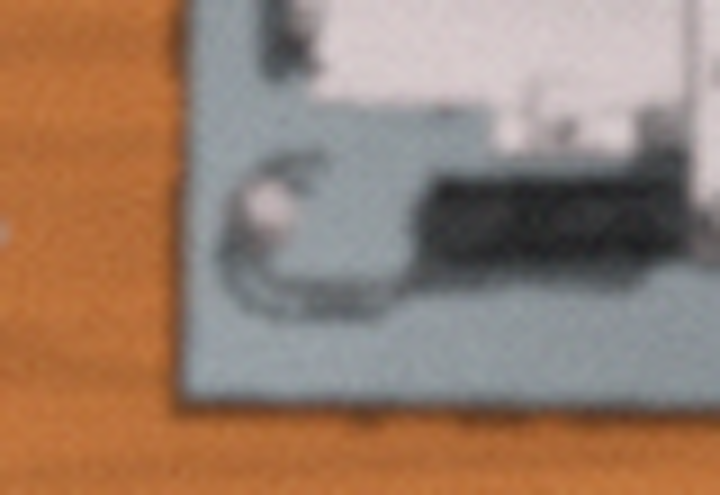

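View pics/s20.png

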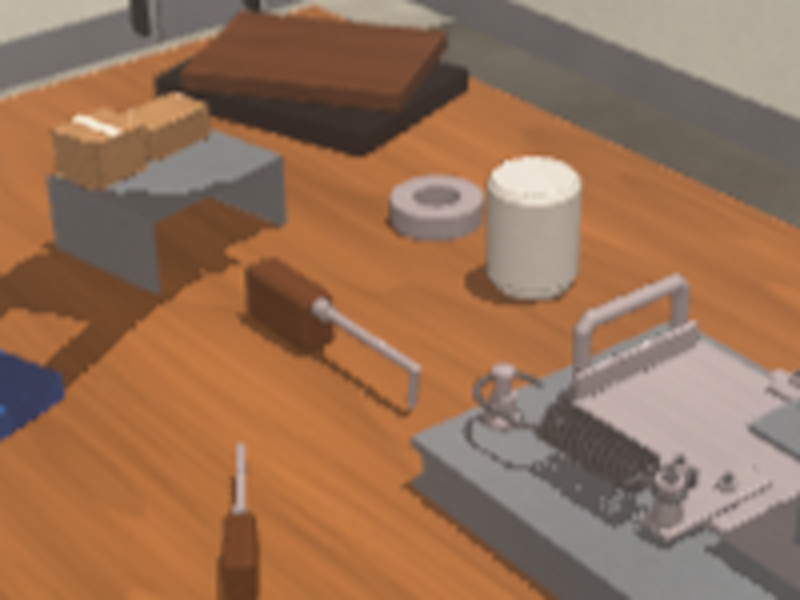

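View pics/s20d.png

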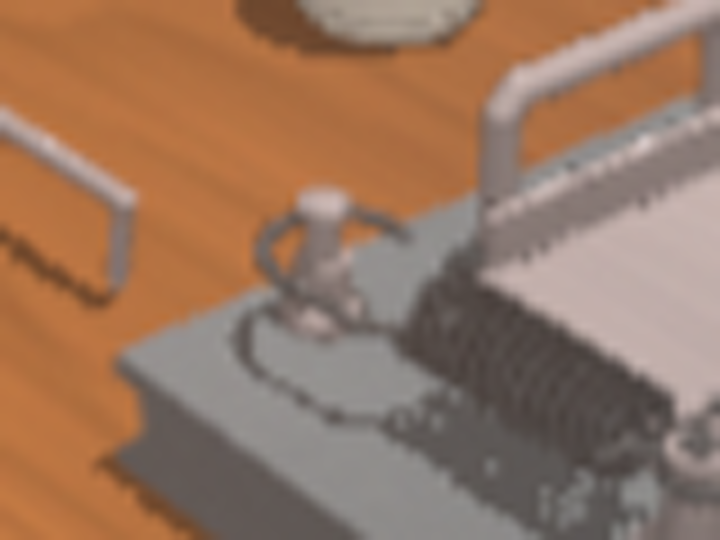

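```bash
python3 - <<'E'
from h import *
a=cv2.imread("pics/top0.png").astype(int);b=cv2.imread("pics/t20.png").astype(int);c=cv2.imread("pics/t4.png").astype(int)
print("filter/bearing diff",abs(a-b)[110:150,165:245].mean(),"gate vs after drawing",abs(c-b)[130:182,285:350].mean(),"noise ref",abs(a-b)[75:105,300:400].mean())
ticket.finish_job()
E
```

```text
filter/bearing diff 8.1025 gate vs after drawing 2.617455621301775 noise ref 8.134444444444444
the job is handed in; nothing more can be done
```

The job is done and handed in at about 22.7 s.

**What I did**
- I drew the gate out 84 mm to its end stop; it held against a 29 N push.
- I pulled the puller out from under the riser by its shank, set it down and took it again by the wooden handle.
- With the tip inside the spring's hook I pulled it past the post, swung it over and eased it back. The pull on the puller went from about 15 N to zero as the hook settled on the post. The gripper stayed off the spring throughout.
- I laid the puller down under control, with light contact at about 5 N before letting go. Its tip is about 70 mm from the base plate and its handle about 70 mm from the riser.

**What the last checks showed**
- **Hook:** both fixed cameras show it seated squarely around the post.
- **Gate:** its picture is unchanged since it was drawn out, so it is still fully out.
- **Filter can and bearing ring:** in the before-and-after top pictures they differ no more than bare counter does, so they are where they were.

**What disagreed:** the puller's tip stood about 8 mm farther from the gripper than I had worked out when I gripped it. The top and side cameras agreed on this, and I corrected for it before lowering the tip. The side camera also read positions about 5 mm off along y (the way the gate is drawn), so there I relied on relative positions within each view.

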